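Load the colour comparator and hold its sprung filter slide at the mark

ROBOT

A 6-joint arm with a two-finger parallel gripper is mounted at the origin on a cart in front of the work surface, level with it; the furniture and walls round the work are solid. World frame = base frame: x ahead of the robot, y to its left, z up, the work surface at z = 0. Lengths are in m, angles in rad, forces in N, time in s.
With the tool pointing down it reaches from about 0.225 to 0.875 m from the base axis. Payload 3.4 kg.
Tool frame: the origin (TCP) lies between the finger pads; the fingertips stand manip.nose_length ahead of it and the grasp point (between the pads) lies 8 mm behind it (manip.nose_length is the distance from the TCP to the fingertips, in m); z points along the fingers, y is the direction in which the jaws open and shut (so a half turn about z gives the same grasp; the last joint's range is limited). The gripper opens to 85 mm and grips with 20 to 120 N. Pads are 22 mm wide; open, the fingers measure 114 mm over their backs; the gripper's body (76 mm by 85 mm) begins 54 mm behind the grasp point. The pads swing forward as they close: fully open they stand 13 mm farther back than shut.
Start: joints at [1.081, 0.276, 1.505, -0, 1.361, -0.121], TCP at [0.207, 0.536, 0.242] pointing down, gripper open.
Joint ranges: [-2.89, 2.89], [-0.75, 2.08], [0.22, 2.7], [-1.18, 4.32], [0.11, 2.71], [-2.7, 2.7]. Speed limits (rad/s): [2.57, 2.57, 3.14, 3.14, 3.14, 3.14].

INTERFACE

Orientations are given as a unit quaternion [w, x, y, z].
In Python, from plant import manip, vision gives the robot as it stands.
- The arm moves only by the tool jog_arm, never from a script. Its argument "deltas" is a list of rows, each an object of numbers: "tx", "ty", "tz": the shift along the tool's x, y, z in cm; "roll": the turn about the tool's z in rad; "jaw": the closure in counts, from 0 (fully open) to 255 (shut). A call has 1 to 10 rows; each row is the pose to reach, as a shift and turn from the pose commanded when the call began, along the tool's axes at that moment; what a row does not reach only later rows make up. A row lasts 1/10 s, in which the tool goes at most 50 mm and 8.59 degrees, less where a joint would pass 70% of its speed; a pose out of reach is approached as far as the arm can. A call with a gripper value outside its range is refused whole. The fingers move at their own pace and stop on an object; "newtons" is the grip in N (left out, the last holds). Time passes only in rows, so rows that repeat a pose let the fingers close. It gives the time, the measured TCP pose, the force and the opening at its end, in the units of the state.
- manip.observe(): the state, without advancing time (a new reading comes with each control period).
- vision.read_camera(name): name is "side" or "top"; returns the picture (384x512x3 uint8, blue, green, red); there is no depth.
- vision.camera_model(name): a dict with "camera_matrix" (3x3 intrinsics, pixels), "k1" (the pictures are not rectified: a ray, as slopes to the right and down, at radius r is drawn at 1 + k1 r^2 times it, then the intrinsics apply), "rvec" (rotation vector, rad) and "tvec" (3), from world to camera coordinates, as OpenCV has them. Camera axes: x right, y down, z forward; pixel columns grow to the right and rows downward; lengths in m; the calibration is good to about 2 mm. A picture is of the moment at which its call begins. camera_model takes no time and is no camera call.
- manip.close_job(): hands the job in, once; it reports no verdict.
The state is a dict: "clock": time; "joint_pos": joint angles; "qd": joint speeds; "joint_torque": joint torques, N m; "position": TCP position; "orientation": TCP orientation; "ft_force": force on the tool from outside, world axes, zero at the start; "torque": the same for the moment, N m; "opening": finger opening in m.
Only numpy, scipy, OpenCV 4.12 (cv2) and the standard library are available. Lean on these libraries where they do the work, as an engineer would, in place of code of your own. Each camera call takes 0.05 s, during which the arm holds its last target.

TASK

Colour check of a sprayed test panel: take the olive-green panel out of the wooden drying block and stand it upright on edge, fully down, in the empty slot of the grey colour comparator, beside the olive standard that is fixed there, and let go of it. Then take the black upright post of the comparator's sprung filter slide, pull it out along its track until its white pointer stands on the red mark, and finish while still holding it there with the gripper, since the spring would draw it back. Leave the other two panels standing in the block and everything else on the bench where it is.

Things in the scene. Friction and masses are not known exactly. Their poses are not given: they have to be found in the camera images.
- panel_olive: Loose olive-green test panel, 80 wide x 80 tall x 8 mm thick, about 70 g, standing on edge in one of the three slots of the drying block (which one varies). Origin: centre of its lower edge; x = through the thickness, y = along the width, z = up. 55 mm of it stand clear above the slot's lips: pinch it across the thickness from above.
- panel_orange: The same panel in orange, in another slot of the block; leave it standing there. Origin and axes as for the olive one.
- panel_blue: The same panel in blue, in another slot of the block; leave it standing there. Origin and axes as for the olive one.
- drying_block: Fixed light-wood block, 150 (x) x 104 (y) mm, with three slots side by side, 46 mm apart along its x, each running along y. Origin: centre of the underside; slot floors at z = 12 mm; rails beside the slots end at 37 mm. Slots are 12 mm wide between the rails.
- comparator: Fixed grey colour comparator. Base 180 (x) x 420 (y) x 12 mm, reaching from y = -220 to +200 mm of its origin, which lies on the underside; x points to its rear, y to its left. Two slots along y at x = -45 mm: the left one (y = +140) holds the fixed olive standard, the right one is empty. White reading head behind: x 36 to 84, y -20 to 190, top at z = 103 mm.
- empty_slot (a point): Middle of the floor of the comparator's empty (right) slot, at (-45, 40, 12) mm in its frame; a seated panel has its origin here, its width along the comparator's y, its top 80 mm higher. Slot 12 mm wide in x, 86 mm long in y; flared lips end 25 mm above this point.
- slide: Sprung filter slide: black strip of grey tints before the reading head, with a black upright pull post, 14 x 14 mm, at its right end. Origin: foot of the post, at (21, -70, 12) mm in the comparator's frame when home; axes parallel to it. Slides only along the comparator's -y (out, to the right), 0 to 125 mm, against a spring of 3 N at home plus 50 N/m; let go, it returns home.
- post_top (a point): Centre of the top of the slide's pull post, 82 mm above the bench. The post is clear all round for 54 mm below its top; the nearest thing is the strip's end, 43 mm toward the comparator's +y from the post's side.
- pointer (a point): Tip of the white pointer that sticks out to the front from the foot of the slide's post; same y as the post in the comparator's frame, moves with the slide.
- mark: Red index clipped on the white scale in front of the slide's track, 10 mm wide along the scale (y), 10 mm high; fixed in an episode, 45 to 105 mm out from the pointer's home. Origin: middle of its width, underside; axes parallel to the comparator's. The pointer stands on the mark when both have the same y in the comparator's frame.
- masking_tape: Bystander: beige roll of masking tape, 100 mm across, 30 high; loose, leave it. Origin: centre of its underside.
- sanding_block: Bystander: brown sanding block, 62x100x36 mm; loose, leave it. Origin: centre of its underside.
- thread_spool: Bystander: orange spool with wooden end discs, 45 mm across, 46 high; loose, leave it. Origin: centre of its underside.
- squeegee: Bystander: flat orange squeegee, 70x100x6 mm; loose, leave it. Origin: centre of its underside.

How it is judged:
By the outcome, as a careful person would: the job done as asked, in the order asked, and still so for the second after the job is handed in, while the arm keeps its last pose, push and grip.
It also fails if it takes over 48 s, if anything falls off the work surface, if the arm or the gripper's body presses on something with over 40 N, if the wrist force passes 120 N, or if a joint passes its speed limit or range.

## Working session

There is one attempt and no reset: what is moved stays moved. The work goes in short steps, Python scripts to look and compute and a tool call to move; the robot and the scene stay as the last step left them, time stands still between calls to the robot, and variables do not carry over. Pictures are saved under pics/ and viewed, and the job is handed in when it is done.

Besides the shell and the picture viewer there is one more tool, called by a JSON object that holds its "op" and its "data". jog_arm: Moves the arm, as the interface text tells. Its arguments: {"type":"object","properties":{"deltas":{"type":"array","items":{"type":"object","properties":{"tx":{"type":"number"},"ty":{"type":"number"},"tz":{"type":"number"},"roll":{"type":"number"},"jaw":{"type":"number"}}}},"newtons":{"type":"number"}},"required":["deltas"]}

```bash
ls; mkdir -p pics; cat > h.py <<'E'
import numpy as np, cv2
from plant import manip, vision
def und(cam,uv):
    m=vision.camera_model(cam);K=np.array(m["camera_matrix"]);k1=m["k1"]
    uv=np.atleast_2d(np.float64(uv)).reshape(-1,1,2)
    p=cv2.undistortPoints(uv,K,np.array([k1,0,0,0.])).reshape(-1,2)
    R,_=cv2.Rodrigues(np.float64(m["rvec"]));t=np.float64(m["tvec"]).ravel()
    d=np.c_[p,np.ones(len(p))]@R
    return -R.T@t,d
def onplane(cam,uv,z):
    c,d=und(cam,uv); return c+d*((z-c[2])/d[:,2])[:,None]
def proj(cam,P):
    m=vision.camera_model(cam)
    return cv2.projectPoints(np.float64(P).reshape(-1,3),np.float64(m["rvec"]),np.float64(m["tvec"]),np.float64(m["camera_matrix"]),np.array([m["k1"],0,0,0.]))[0].reshape(-1,2)
E
python3 - <<'E'
from h import *
for c in("top","side"):
    im=vision.read_camera(c);cv2.imwrite(f"pics/{c}0.png",im);np.save(f"{c}0.npy",im)
    print(c,und(c,[[256,192]]),vision.camera_model(c)["k1"])
print(manip.nose_length,manip.observe())
E
```

```text
pics
top (array([ 0.14724832, -0.11008527,  1.68110032]), array([[ 0.26504045,  0.01984696, -0.96406043]])) -0.1471606072097212
side (array([1.04578821, 0.90661276, 1.26636541]), array([[-0.28367574, -0.62288455, -0.72912658]])) 0.034676799122079494
0.011 {'clock': 0.1, 'joint_pos': array([ 1.08099443e+00,  2.76515528e-01,  1.50601635e+00, -2.97416657e-05,
        1.36069052e+00, -1.21011587e-01]), 'qd': array([-0.00102327, -0.00018233, -0.00332448,  0.00169195, -0.00023344,
       -0.00035929]), 'joint_torque': array([ 8.92915796e-04, -4.17702234e+01, -2.46403545e+01, -4.54063820e-04,
        5.77384169e-03, -1.80092758e-05]), 'position': array([0.20708466, 0.53592526, 0.24153153]), 'orientation': array([-2.31147685e-04,  1.83348852e-01,  9.83047575e-01, -7.81534071e-04]), 'ft_force': array([0.21322333, 0.6091384 , 0.32863867]), 'torque': array([ 0.01761548, -0.00578795,  0.01855502]), 'opening': 0.08510912750891832}
```

View pics/top0.png

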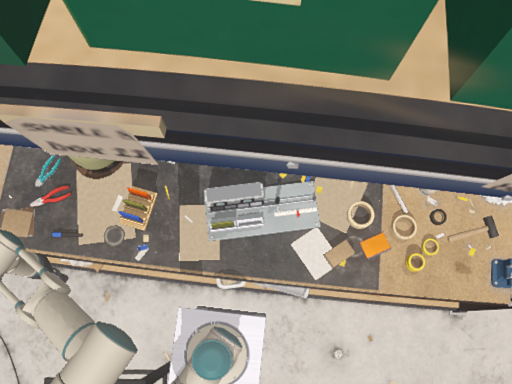

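View pics/side0.png

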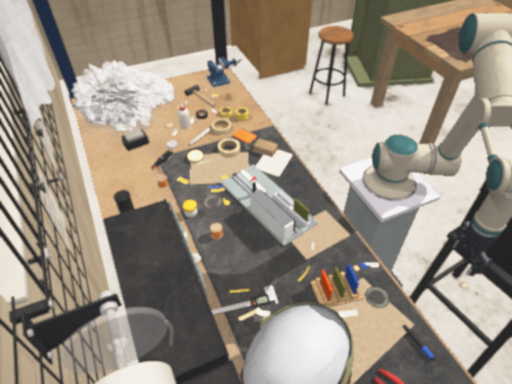

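The top view shows the block near (135,205) and the comparator near (262,210). The side view shows the block near (337,285) and the comparator near (268,203). I'll zoom in on both.

```bash
python3 - <<'E'
from h import *
t=np.load("top0.npy");s=np.load("side0.npy")
def z(im,x0,x1,y0,y1,f,n): cv2.imwrite(n,cv2.resize(im[y0:y1,x0:x1],None,fx=f,fy=f,interpolation=cv2.INTER_CUBIC))
z(t,195,330,170,245,5.9,"pics/t_comp.png")
z(t,95,175,170,240,8,"pics/t_block.png")
z(s,210,330,150,250,6,"pics/s_comp.png")
z(s,295,395,245,325,7.5,"pics/s_block.png")
E
```

```text
(no output)
```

View pics/t_comp.png

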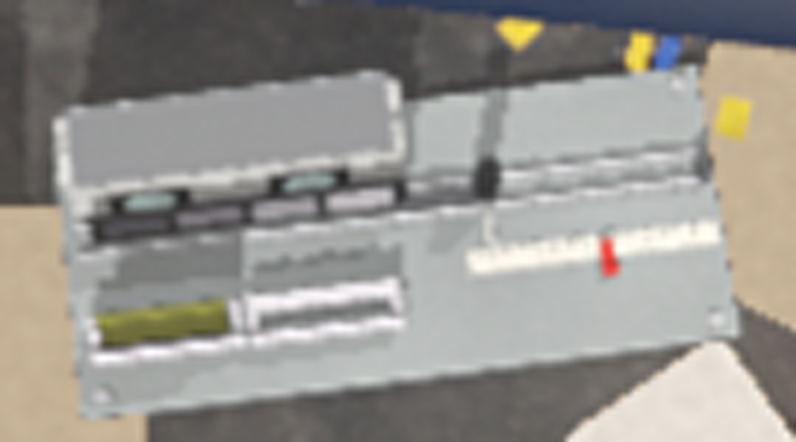

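View pics/t_block.png

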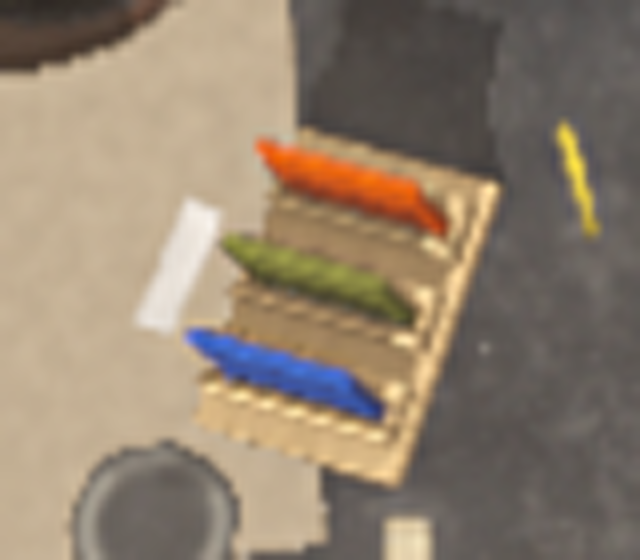

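View pics/s_comp.png

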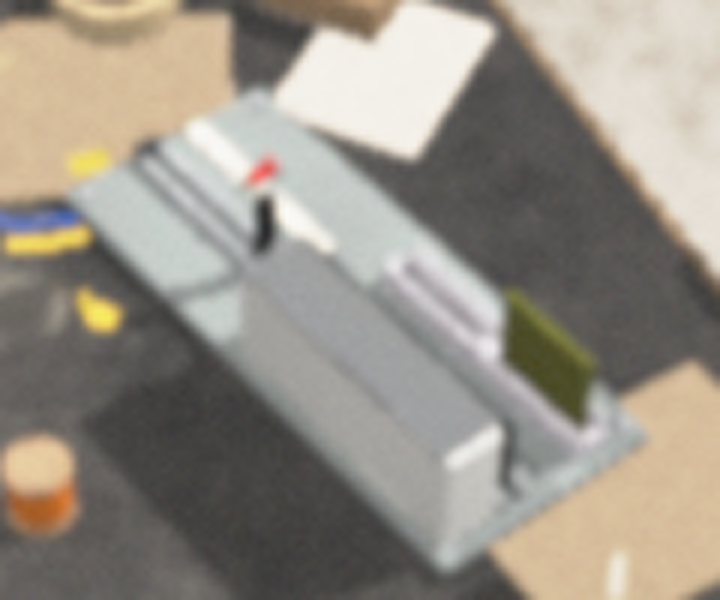

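View pics/s_block.png

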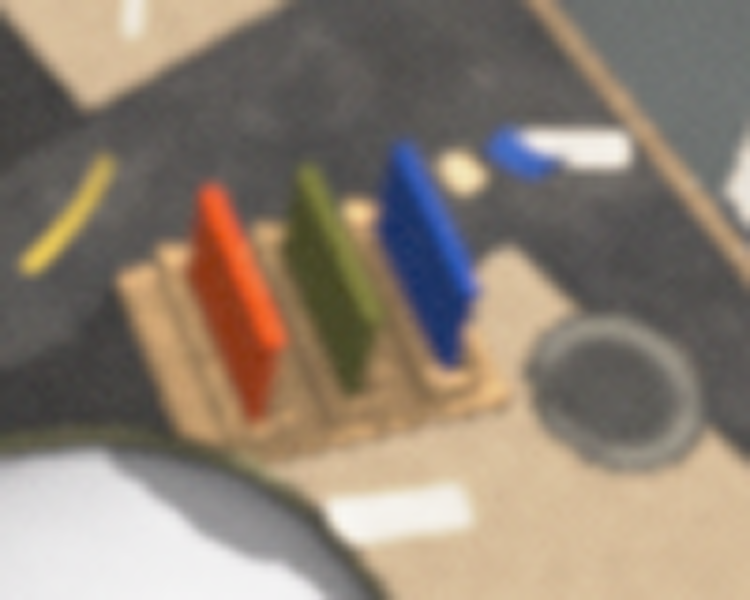

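```bash
cat > m1.py <<'E'
from h import *
def src(p,f,x0,y0): p=np.float64(p); return (p+0.5)/f-0.5+np.array([x0,y0])
def kabsch(M,W):
    M=np.float64(M);W=np.float64(W);a=M-M.mean(0);b=W-W.mean(0)
    th=np.arctan2((a[:,0]*b[:,1]-a[:,1]*b[:,0]).sum(),(a*b).sum())
    R=np.array([[np.cos(th),-np.sin(th)],[np.sin(th),np.cos(th)]])
    t=W.mean(0)-R@M.mean(0); return th,R,t,(W-(M@R.T+t))*1000
# top corners
T=onplane("top",src([[85,418],[740,333],[697,65]],5.9,195,170),.012)[:,:2]
S=onplane("side",src([[258,92],[68,195],[447,572],[650,435]],6,210,150),.012)[:,:2]
MT=[[-.09,.2],[-.09,-.22],[.09,-.22]]
MS=[[-.09,-.22],[.09,-.22],[.09,.2],[-.09,.2]]
for n,M,W in(("top",MT,T),("side",MS,S),("both",MT+MS,np.r_[T,S])):
    th,R,t,r=kabsch(M,W);print(n,th,t,"\n",r.round(1))
# panels: cast top edge
for n,z0 in(("orange",[[258,138],[445,235]]),("olive",[[225,238],[410,322]]),("blue",[[190,332],[380,418]])):
    W=onplane("top",src(z0,8,95,170),.092);print(n,W.round(4),np.linalg.norm(W[0]-W[1]))
for n,z0 in(("orange",[[208,185],[280,345]]),("olive",[[307,165],[376,322]]),("blue",[[402,142],[472,290]])):
    W=onplane("side",src(z0,7.5,295,245),.092);print(n,W.round(4),np.linalg.norm(W[0]-W[1]))
E
python3 m1.py
```

```text
top 0.2394957234825092 [ 0.53668744 -0.09428648] 
 [[ 0.7 -2.1]
 [ 0.4  2.1]
 [-1.1  0.1]]
side 0.2403714548353952 [ 0.53532426 -0.08894105] 
 [[ 3.   1.6]
 [-4.3  1.5]
 [-1.3 -1.5]
 [ 2.6 -1.6]]
both 0.24081972535609528 [ 0.53585785 -0.09122682] 
 [[ 1.7 -5. ]
 [ 0.9 -0.9]
 [-0.5 -3.2]
 [ 2.3  3.9]
 [-5.   3.7]
 [-1.7  0.8]
 [ 2.2  0.7]]
orange [[0.5511 0.3943 0.092 ]
 [0.5156 0.3001 0.092 ]] 0.1006367836380205
olive [[0.5028 0.4008 0.092 ]
 [0.4739 0.3092 0.092 ]] 0.09610571596889239
blue [[0.4578 0.4088 0.092 ]
 [0.4289 0.3152 0.092 ]] 0.09795849078047762
orange [[0.5329 0.3158 0.092 ]
 [0.5457 0.3969 0.092 ]] 0.08218203801970214
olive [[0.4872 0.3249 0.092 ]
 [0.5023 0.4044 0.092 ]] 0.08088113977963993
blue [[0.4418 0.3321 0.092 ]
 [0.4559 0.4082 0.092 ]] 0.077412561146523
```

```bash
cat > ov.py <<'E'
from h import *
def box(cx,cy,th,hx,hy,z0,z1):
    R=np.array([[np.cos(th),-np.sin(th)],[np.sin(th),np.cos(th)]])
    q=np.array([[-hx,-hy],[hx,-hy],[hx,hy],[-hx,hy]])@R.T+[cx,cy]
    return np.r_[np.c_[q,np.full(4,z0)],np.c_[q,np.full(4,z1)]]
E8=[(0,1),(1,2),(2,3),(3,0),(4,5),(5,6),(6,7),(7,4),(0,4),(1,5),(2,6),(3,7)]
def overlay(cam,im,boxes,win,f,name):
    x0,x1,y0,y1=win
    o=cv2.resize(im[y0:y1,x0:x1],None,fx=f,fy=f,interpolation=cv2.INTER_CUBIC)
    for b in boxes:
        p=(proj(cam,b)-[x0,y0]+.5)*f-.5
        for i,j in E8:
            cv2.line(o,tuple(np.int32(p[i]*16)),tuple(np.int32(p[j]*16)),(255,0,255) if i<4 and j<4 else (255,255,0),1,cv2.LINE_AA,4)
    cv2.imwrite(name,o)
E
cat > b1.py <<'E'
from ov import *
import sys
cx,cy,th=map(float,sys.argv[1:4])
u=np.array([np.cos(th),np.sin(th)])*.046
bx=[box(cx+k*u[0],cy+k*u[1],th,.004,.04,.037,.092) for k in(-1,0,1)]
bx.append(box(cx,cy,th,.075,.052,0,.012))
overlay("top",np.load("top0.npy"),bx,(110,160,180,235),14,"pics/ob_t%s.png"%sys.argv[4])
overlay("side",np.load("side0.npy"),bx,(305,365,255,310),13,"pics/ob_s%s.png"%sys.argv[4])
E
python3 b1.py .4948 .3646 -.165 1
```

```text
(no output)
```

View pics/ob_t1.png

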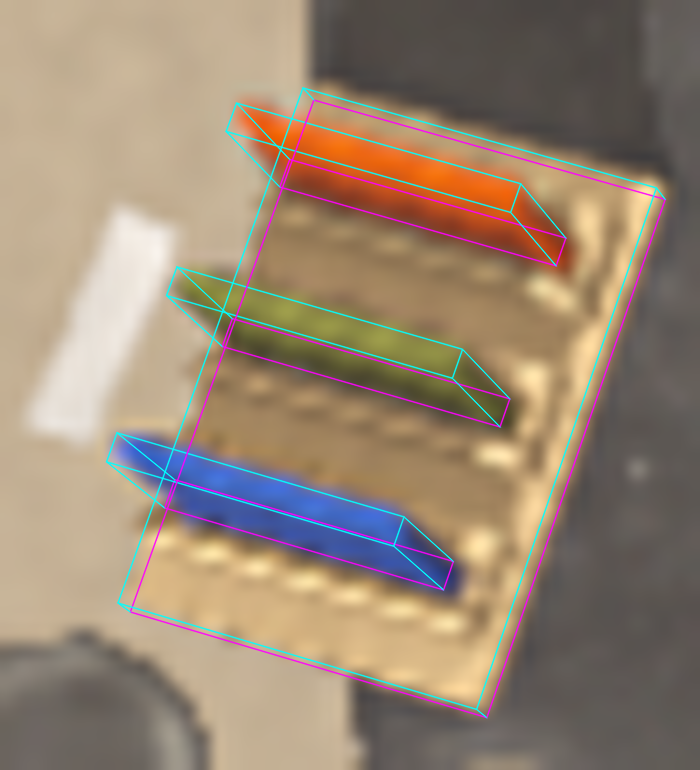

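View pics/ob_s1.png

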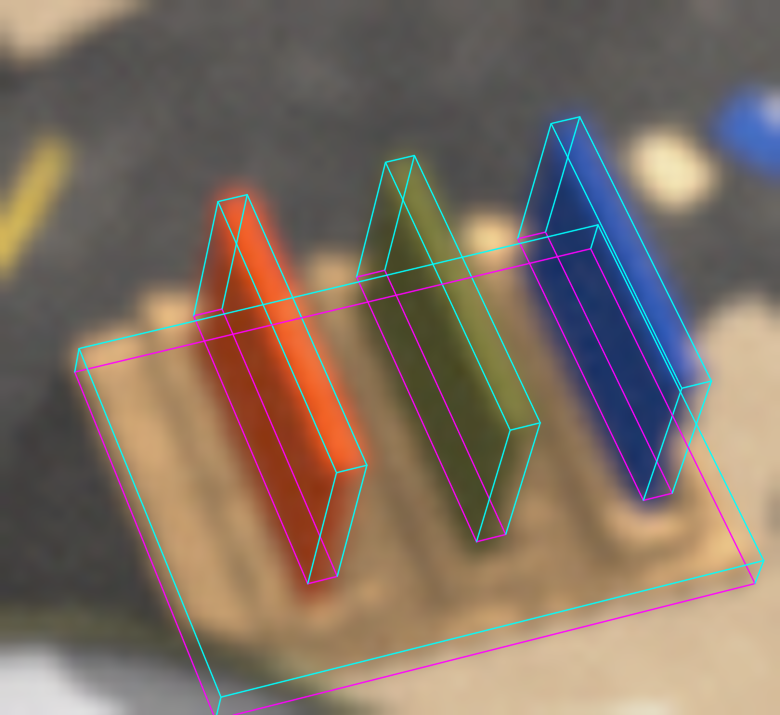

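The fit is within about 2 mm for the olive panel, which sits in the middle slot. In the top view the panels appear about 8 zoomed px right of the overlay. Next I'll check the comparator.

```bash
cat > c1.py <<'E'
from ov import *
import sys
cx,cy,th=map(float,sys.argv[1:4])
R=np.array([[np.cos(th),-np.sin(th)],[np.sin(th),np.cos(th)]])
def cb(x0,x1,y0,y1,z0,z1):
    c=R@[(x0+x1)/2,(y0+y1)/2]+[cx,cy]; return box(c[0],c[1],th,(x1-x0)/2,(y1-y0)/2,z0,z1)
bx=[cb(-.09,.09,-.22,.2,0,.012),cb(.036,.084,-.02,.19,.012,.103),cb(-.049,-.041,.1,.18,.012,.092),cb(-.051,-.039,-.003,.083,.012,.037),cb(.014,.028,-.077,-.063,.012,.082)]
overlay("top",np.load("top0.npy"),bx,(197,327,172,247),6,"pics/oc_t%s.png"%sys.argv[4])
overlay("side",np.load("side0.npy"),bx,(215,325,155,250),6,"pics/oc_s%s.png"%sys.argv[4])
E
python3 c1.py .536 -.0916 .2405 1
```

```text
(no output)
```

View pics/oc_t1.png

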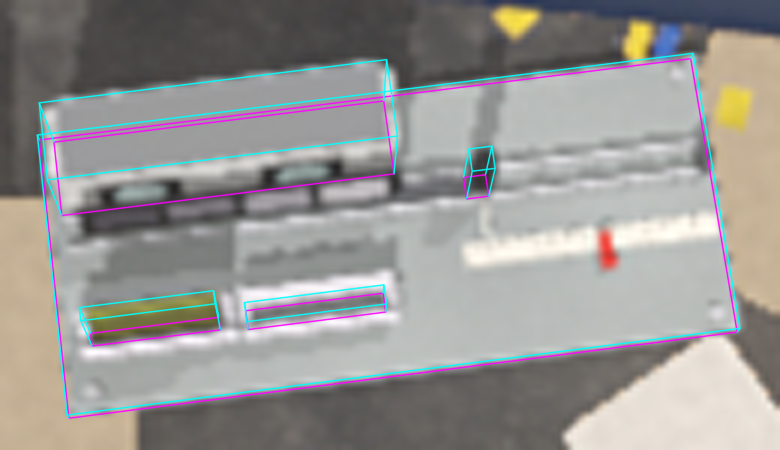

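View pics/oc_s1.png

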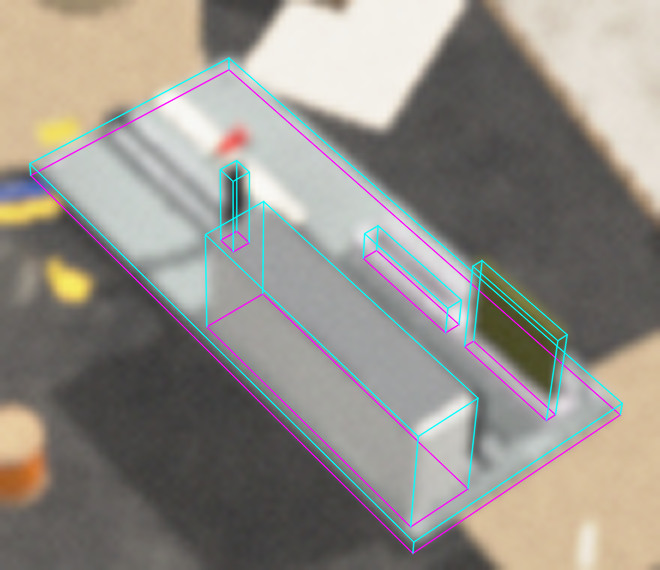

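```bash
cat > go.py <<'E'
from h import *
import sys
from scipy.spatial.transform import Rotation as Ro
# args: x y z yaw(of tool y axis)
s=manip.observe();w=s["orientation"];R=Ro.from_quat([w[1],w[2],w[3],w[0]]).as_matrix()
yaw=np.arctan2(R[1,1],R[0,1])
print("t %.2f pos"%s["clock"],s["position"].round(4),"yaw %.4f tilt"%yaw,R[:2,2].round(4),"F",s["ft_force"].round(1),"open %.4f"%s["opening"],"q6 %.2f"%s["joint_pos"][5])
if len(sys.argv)>4:
    x,y,z,ya=map(float,sys.argv[1:5]);d=R.T@(np.array([x,y,z])-s["position"])*100
    print("tx ty tz cm",d.round(2),"roll %.4f"%-(ya-yaw))
E
python3 go.py .4953 .3638 .17 -.165
```

```text
t 0.10 pos [0.2071 0.5359 0.2415] yaw 1.2020 tilt [-0.0007 -0.0015] F [0.2 0.6 0.3] open 0.0851 q6 -0.12
tx ty tz cm [-33.09  -5.65   7.16] roll 1.3670
```

{"op": "jog_arm", "data": {"deltas": [{"tx":-5,"ty":-0.8,"tz":1,"roll":0.14,"jaw":165},{"tx":-10,"ty":-1.7,"tz":2,"roll":0.28,"jaw":165},{"tx":-15,"ty":-2.6,"tz":3,"roll":0.42,"jaw":165},{"tx":-20,"ty":-3.4,"tz":4,"roll":0.56,"jaw":165},{"tx":-25,"ty":-4.3,"tz":5,"roll":0.7,"jaw":165},{"tx":-29,"ty":-5,"tz":6,"roll":0.84,"jaw":165},{"tx":-31.5,"ty":-5.4,"tz":6.6,"roll":0.98,"jaw":165},{"tx":-33.1,"ty":-5.65,"tz":7,"roll":1.12,"jaw":165},{"tx":-33.1,"ty":-5.65,"tz":7.15,"roll":1.26,"jaw":165},{"tx":-33.1,"ty":-5.65,"tz":7.15,"roll":1.367,"jaw":165}], "newtons": 40}}

```text
clock: 1.1
position: [0.496, 0.3634, 0.1696]
orientation: [-0.0, 0.765, 0.644, -0.001]
ft_force: [-0.6, 0.2, 0.4]
opening: 0.03
```

{"op": "jog_arm", "data": {"deltas": [{"jaw":165},{"jaw":165}]}}

```text
invalid input
```

```bash
python3 go.py .4953 .3638 .10 -.165; python3 - <<'E'
from h import *
for c,w in(("top",(100,190,165,245)),("side",(290,390,235,315))):
    im=vision.read_camera(c);x0,x1,y0,y1=w
    cv2.imwrite(f"pics/{c}1.png",cv2.resize(im[y0:y1,x0:x1],None,fx=7,fy=7,interpolation=cv2.INTER_CUBIC))
E
```

```text
t 1.10 pos [0.496  0.3634 0.1696] yaw -0.1716 tilt [-0.002 -0.001] F [-0.6  0.2  0.4] open 0.0300 q6 0.69
tx ty tz cm [ 0.04 -0.06  6.96] roll -0.0066
```

View pics/side1.png

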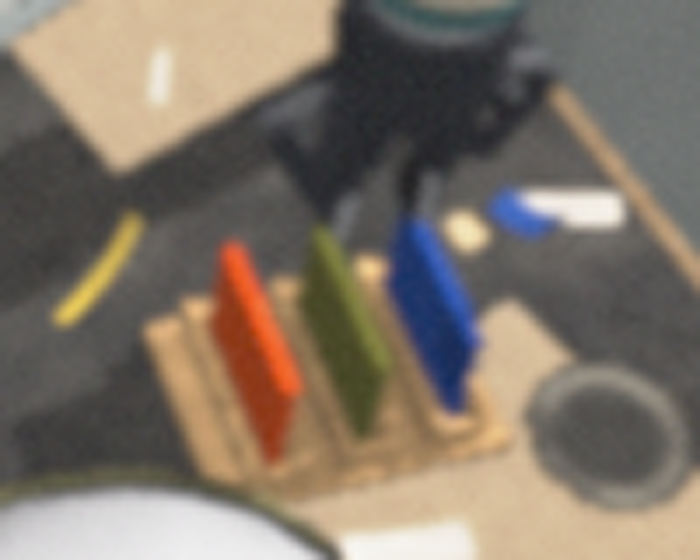

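View pics/top1.png

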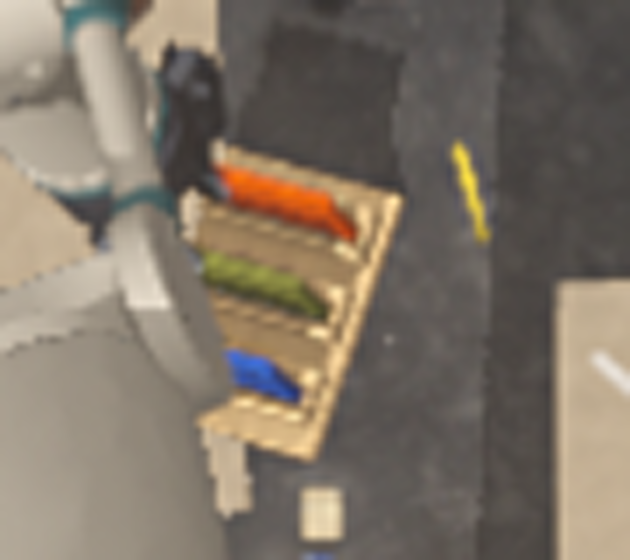

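The side view shows both fingertips clear above the olive panel, at about (345,220) and (410,205) zoomed. I'll check against the projected tip positions.

```bash
python3 - <<'E'
from h import *
s=manip.observe();p=s["position"];u=np.array([np.cos(-.1716),np.sin(-.1716),0])
P=[p+u*.015+[0,0,-.011],p-u*.015+[0,0,-.011],p+[0,0,-.011]]
print((proj("side",P)-[290,235]+.5)*7-.5)
E
```

```text
[[341.84044121 222.65359394]
 [403.62601583 208.60793554]
 [372.79187065 215.61472278]]
```

{"op": "jog_arm", "data": {"deltas": [{"tz":2,"ty":-0.05,"roll":-0.006,"jaw":165},{"tz":4,"ty":-0.05,"roll":-0.006,"jaw":165},{"tz":6,"ty":-0.05,"roll":-0.006,"jaw":165},{"tz":8,"ty":-0.05,"roll":-0.006,"jaw":165},{"tz":9.5,"ty":-0.05,"roll":-0.006,"jaw":165},{"tz":10.5,"ty":-0.05,"roll":-0.006,"jaw":165},{"tz":10.9,"ty":-0.05,"roll":-0.006,"jaw":165},{"tz":10.9,"ty":-0.05,"roll":-0.006,"jaw":165}]}}

```text
invalid input
```

```bash
python3 go.py .4953 .3638 .06 -.165; python3 - <<'E'
from h import *
for c,w in(("side",(290,390,235,315)),):
    im=vision.read_camera(c);x0,x1,y0,y1=w
    cv2.imwrite(f"pics/{c}2.png",cv2.resize(im[y0:y1,x0:x1],None,fx=7,fy=7,interpolation=cv2.INTER_CUBIC))
E
```

```text
t 1.20 pos [0.4956 0.3639 0.1701] yaw -0.1654 tilt [-0.0013 -0.0006] F [-0.4  0.4 -0.4] open 0.0304 q6 0.69
tx ty tz cm [-1.000e-02 -1.000e-02  1.101e+01] roll -0.0004
```

View pics/side2.png

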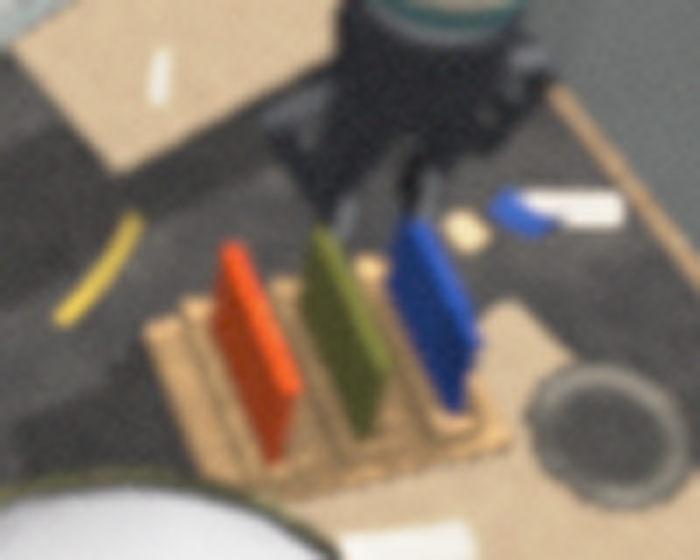

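The move was refused because rows seem to need every key, so the picture is unchanged. I'll resend with all keys.

{"op": "jog_arm", "data": {"deltas": [{"tx":0,"ty":0,"tz":2,"roll":0,"jaw":165},{"tx":0,"ty":0,"tz":4,"roll":0,"jaw":165},{"tx":0,"ty":0,"tz":6,"roll":0,"jaw":165},{"tx":0,"ty":0,"tz":8,"roll":0,"jaw":165},{"tx":0,"ty":0,"tz":9.5,"roll":0,"jaw":165},{"tx":0,"ty":0,"tz":10.5,"roll":0,"jaw":165},{"tx":0,"ty":0,"tz":11,"roll":0,"jaw":165},{"tx":0,"ty":0,"tz":11,"roll":0,"jaw":165}]}}

```text
clock: 2.05
position: [0.4954, 0.3644, 0.0604]
orientation: [-0.0, 0.763, 0.647, -0.0]
ft_force: [-0.1, -0.3, 0.6]
opening: 0.0299
```

```bash
python3 go.py .4953 .3638 .06 -.165; python3 - <<'E'
from h import *
for c,w in(("side",(290,390,235,315)),):
    im=vision.read_camera(c);x0,x1,y0,y1=w
    cv2.imwrite(f"pics/{c}3.png",cv2.resize(im[y0:y1,x0:x1],None,fx=7,fy=7,interpolation=cv2.INTER_CUBIC))
E
```

```text
t 2.05 pos [0.4954 0.3644 0.0604] yaw -0.1641 tilt [-0.0006 -0.0003] F [-0.1 -0.3  0.6] open 0.0299 q6 0.69
tx ty tz cm [-0.06 -0.    0.04] roll 0.0009
```

View pics/side3.png

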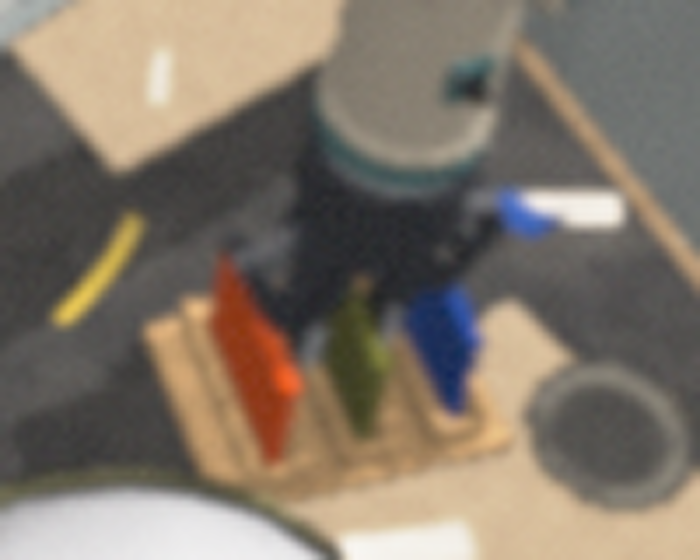

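The fingers straddle the olive panel at about (350,330) zoomed, clear of the orange and blue ones. I'll close the jaws.

{"op": "jog_arm", "data": {"deltas": [{"tx":0,"ty":0,"tz":0,"roll":0,"jaw":255},{"tx":0,"ty":0,"tz":0,"roll":0,"jaw":255},{"tx":0,"ty":0,"tz":0,"roll":0,"jaw":255},{"tx":0,"ty":0,"tz":0,"roll":0,"jaw":255},{"tx":0,"ty":0,"tz":0,"roll":0,"jaw":255}], "newtons": 40}}

```text
clock: 2.6
position: [0.496, 0.3647, 0.0617]
orientation: [-0.0, 0.763, 0.646, 0.001]
ft_force: [-0.3, -0.3, 6.2]
opening: 0.0072
```

{"op": "jog_arm", "data": {"deltas": [{"tx":0,"ty":0,"tz":-1,"roll":0,"jaw":255},{"tx":0,"ty":0,"tz":-3,"roll":0,"jaw":255},{"tx":0,"ty":0,"tz":-5,"roll":0,"jaw":255},{"tx":0,"ty":0,"tz":-7.5,"roll":0,"jaw":255},{"tx":0,"ty":0,"tz":-10,"roll":0,"jaw":255},{"tx":0,"ty":0,"tz":-12,"roll":0,"jaw":255},{"tx":0,"ty":0,"tz":-13,"roll":0,"jaw":255},{"tx":0,"ty":0,"tz":-13,"roll":0,"jaw":255}]}}

```text
clock: 3.4
position: [0.4964, 0.3646, 0.1923]
orientation: [0.0, 0.763, 0.646, 0.001]
ft_force: [-0.5, -0.0, -0.5]
opening: 0.0078
```

```bash
python3 go.py ; python3 - <<'E'
from h import *
for c,w in(("side",(290,390,215,315)),):
    im=vision.read_camera(c);x0,x1,y0,y1=w
    cv2.imwrite(f"pics/{c}4.png",cv2.resize(im[y0:y1,x0:x1],None,fx=6,fy=6,interpolation=cv2.INTER_CUBIC))
th=.2405;R=np.array([[np.cos(th),-np.sin(th)],[np.sin(th),np.cos(th)]])
print(R@[-.045,.04]+[.536,-.0925])
E
```

```text
t 3.40 pos [0.4964 0.3646 0.1923] yaw -0.1649 tilt [0.0027 0.0014] F [-0.5 -0.  -0.5] open 0.0078 q6 0.69
[ 0.48276761 -0.06436971]
```

View pics/side4.png

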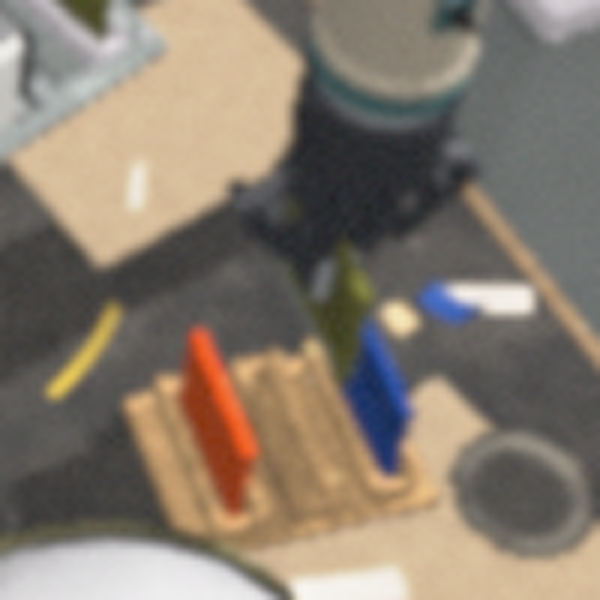

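The olive panel is lifted clear at about (340,310) zoomed, and the orange and blue panels still stand in the block. I'll carry it over to the comparator.

```bash
python3 go.py .4828 -.0644 .17 .2405
```

```text
t 3.45 pos [0.4957 0.3642 0.1909] yaw -0.1650 tilt [0.0004 0.0002] F [ 0.7 -0.6 -0.3] open 0.0077 q6 0.69
tx ty tz cm [-42.49   5.77   2.08] roll -0.4055
```

{"op": "jog_arm", "data": {"deltas": [{"tx":-2,"ty":0.3,"tz":0,"roll":-0.02,"jaw":255},{"tx":-6,"ty":0.8,"tz":0,"roll":-0.06,"jaw":255},{"tx":-11,"ty":1.5,"tz":0,"roll":-0.1,"jaw":255},{"tx":-16,"ty":2.2,"tz":0,"roll":-0.15,"jaw":255},{"tx":-21,"ty":2.9,"tz":0,"roll":-0.2,"jaw":255},{"tx":-26,"ty":3.5,"tz":0.5,"roll":-0.25,"jaw":255},{"tx":-31,"ty":4.2,"tz":1,"roll":-0.3,"jaw":255},{"tx":-36,"ty":4.9,"tz":1.5,"roll":-0.35,"jaw":255},{"tx":-40,"ty":5.4,"tz":2,"roll":-0.39,"jaw":255},{"tx":-42.5,"ty":5.77,"tz":2.1,"roll":-0.405,"jaw":255}]}}

```text
clock: 4.45
position: [0.481, -0.0671, 0.1677]
orientation: [-0.002, 0.618, 0.786, -0.001]
ft_force: [-0.0, 0.9, -0.8]
opening: 0.0076
```

{"op": "jog_arm", "data": {"deltas": [{"tx":0,"ty":0,"tz":0,"roll":0,"jaw":255},{"tx":0,"ty":0,"tz":0,"roll":0,"jaw":255},{"tx":0,"ty":0,"tz":0,"roll":0,"jaw":255}]}}

```text
clock: 4.75
position: [0.4823, -0.0633, 0.1691]
orientation: [-0.001, 0.617, 0.787, -0.0]
ft_force: [-0.1, -0.1, -0.1]
opening: 0.0074
```

```bash
python3 go.py .4828 -.0644 .1 .2405; python3 - <<'E'
from h import *
for c,w in(("side",(215,325,155,250)),("top",(197,327,172,247))):
    im=vision.read_camera(c);x0,x1,y0,y1=w;np.save(c+"5.npy",im)
    cv2.imwrite(f"pics/{c}5.png",cv2.resize(im[y0:y1,x0:x1],None,fx=6,fy=6,interpolation=cv2.INTER_CUBIC))
E
```

```text
t 4.75 pos [ 0.4823 -0.0633  0.1691] yaw 0.2405 tilt [-0.0015  0.0011] F [-0.1 -0.1 -0.1] open 0.0074 q6 -0.52
tx ty tz cm [-0.13  0.03  6.91] roll 0.0000
```

View pics/side5.png

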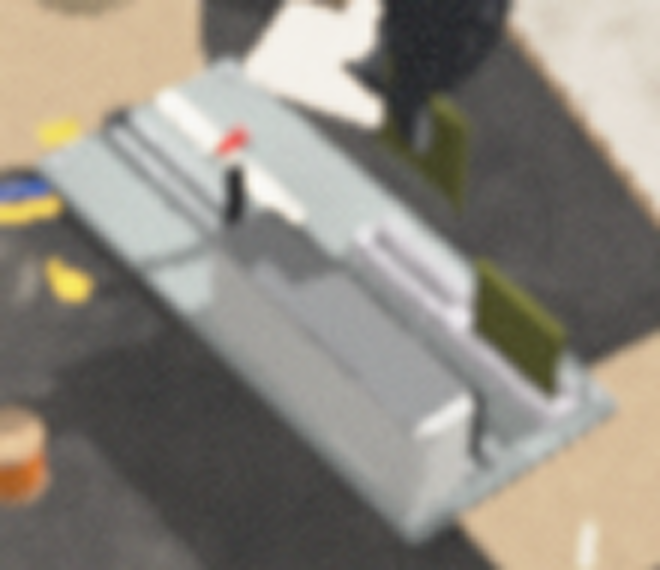

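View pics/top5.png

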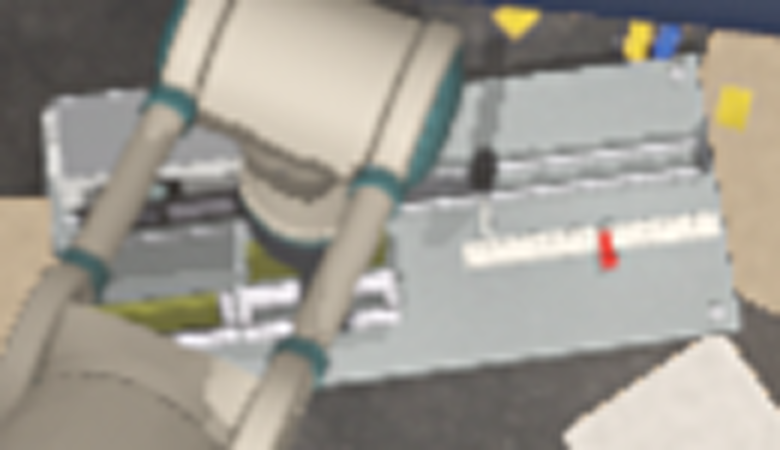

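```bash
cat > d1.py <<'E'
from ov import *
import sys
cx,cy,th,px,py,pth,pz=map(float,sys.argv[1:8]);n=sys.argv[8];f=sys.argv[9]
R=np.array([[np.cos(th),-np.sin(th)],[np.sin(th),np.cos(th)]])
def cb(x0,x1,y0,y1,z0,z1):
    c=R@[(x0+x1)/2,(y0+y1)/2]+[cx,cy]; return box(c[0],c[1],th,(x1-x0)/2,(y1-y0)/2,z0,z1)
bx=[cb(-.049,-.041,.1,.18,.012,.092),cb(-.051,-.039,-.003,.083,.012,.037),box(px,py,pth,.004,.04,pz,pz+.08)]
overlay("top",np.load(f"top{f}.npy"),bx,(205,270,200,240),11,"pics/d_t%s.png"%n)
overlay("side",np.load(f"side{f}.npy"),bx,(270,320,165,230),10,"pics/d_s%s.png"%n)
E
python3 d1.py .536 -.0925 .2405 .4823 -.0633 .2405 .119 1 5
```

```text
(no output)
```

View pics/d_t1.png

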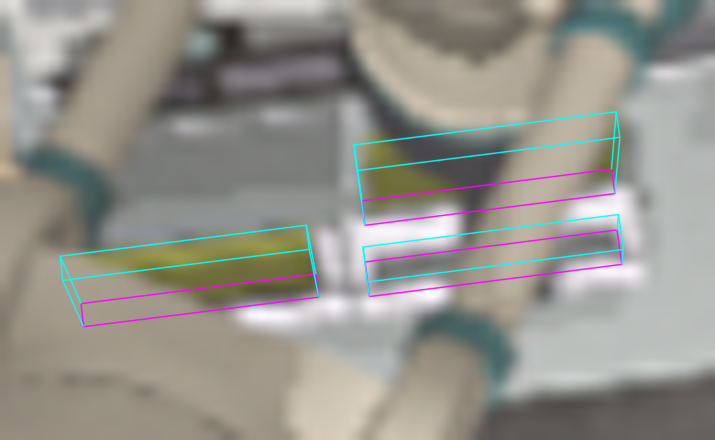

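View pics/d_s1.png

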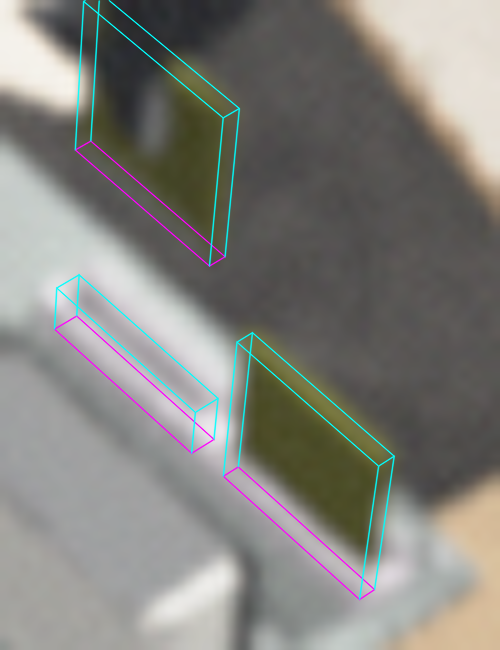

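Both views place the held panel near its prediction. The top view suggests it sits a few mm to the rear, so I'll measure the olive masks.

```bash
python3 - <<'E'
from h import *
for c,w,f in(("top",(205,270,200,240),11),("side",(270,320,165,230),10)):
    im=np.load(c+"5.npy");hsv=cv2.cvtColor(im,cv2.COLOR_BGR2HSV)
    x0,x1,y0,y1=w
    big=cv2.resize(hsv[y0:y1,x0:x1],None,fx=f,fy=f,interpolation=cv2.INTER_LINEAR)
    m=((big[...,0]>22)&(big[...,0]<40)&(big[...,1]>110)).astype(np.uint8)*255
    cs,_=cv2.findContours(m,cv2.RETR_EXTERNAL,cv2.CHAIN_APPROX_SIMPLE)
    for q in cs:
        if cv2.contourArea(q)>300: print(c,cv2.contourArea(q),cv2.approxPolyDP(q,6,True).reshape(-1,2).tolist())
E
```

```text
top 5776.0 [[305, 280], [297, 240], [122, 258], [210, 292]]
top 970.0 [[378, 147], [379, 195], [429, 192], [393, 169]]
side 10929.5 [[263, 354], [257, 443], [356, 532], [379, 466], [375, 447]]
side 3457.0 [[184, 86], [190, 105], [175, 179], [159, 174], [170, 185], [188, 183], [198, 206], [215, 197], [214, 187], [199, 182], [215, 167], [217, 113], [204, 93]]
```

```bash
python3 - <<'E'
from h import *
t=np.load("top5.npy")[205:227,232:266];s=np.load("side5.npy")[160:200,270:305]
a=cv2.resize(t,None,fx=23,fy=23,interpolation=cv2.INTER_NEAREST);a=cv2.convertScaleAbs(a,alpha=1.4)
b=cv2.resize(s,None,fx=14,fy=14,interpolation=cv2.INTER_NEAREST);b=cv2.convertScaleAbs(b,alpha=1.6)
from ov import box,E8
P=box(.4823,-.0633,.2405,.004,.04,.119,.199)
for im,c,o,f in((a,"top",[232,205],23),(b,"side",[270,160],14)):
    p=(proj(c,P)-o+.5)*f-.5
    for i,j in E8: cv2.line(im,tuple(np.int32(p[i])),tuple(np.int32(p[j])),(255,0,255) if i<4 and j<4 else (255,255,0),1)
cv2.imwrite("pics/e_t.png",a);cv2.imwrite("pics/e_s.png",b)
E
```

```text
(no output)
```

View pics/e_t.png

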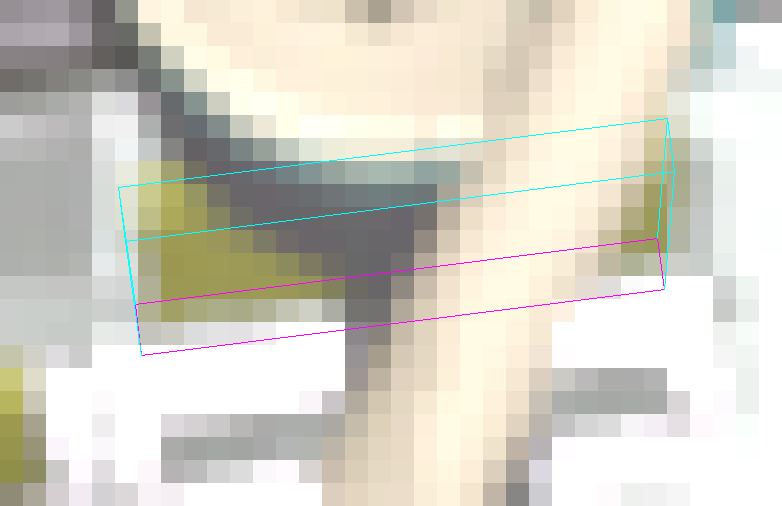

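View pics/e_s.png

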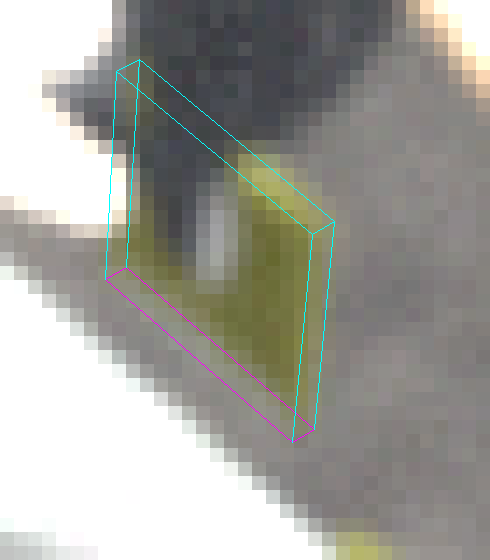

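The side view suggests the panel bottom is slightly higher than predicted. The top view puts it a little to the rear. I'll lower it close above the lips and compare again there.

{"op": "jog_arm", "data": {"deltas": [{"tx":0,"ty":0,"tz":1.5,"roll":0,"jaw":255},{"tx":0,"ty":0,"tz":3,"roll":0,"jaw":255},{"tx":0,"ty":0,"tz":4.5,"roll":0,"jaw":255},{"tx":0,"ty":0,"tz":5.4,"roll":0,"jaw":255},{"tx":0,"ty":0,"tz":5.4,"roll":0,"jaw":255},{"tx":0,"ty":0,"tz":5.4,"roll":0,"jaw":255}]}}

```text
clock: 5.45
position: [0.4831, -0.064, 0.1161]
orientation: [0.0, 0.617, 0.787, 0.0]
ft_force: [0.3, -0.1, -1.4]
opening: 0.0074
```

```bash
python3 go.py; cat > ee.py <<'E'
from ov import *
import sys
n=sys.argv[1];s=manip.observe();p=s["position"];off=float(sys.argv[2])
P=box(p[0],p[1],.2405,.004,.04,p[2]-off,p[2]-off+.08)
th=.2405;R=np.array([[np.cos(th),-np.sin(th)],[np.sin(th),np.cos(th)]]);c=R@[-.045,.04]+[.536,-.0925]
Q=box(c[0],c[1],th,.006,.043,.012,.037)
for c,o,f,w,h in(("top",[228,200],19,40,30),("side",[272,172],13,48,46)):
    raw=vision.read_camera(c);np.save(c+n+".npy",raw)
    im=raw[o[1]:o[1]+h,o[0]:o[0]+w]
    for k,ip in(("n",cv2.INTER_NEAREST),):
        im=cv2.convertScaleAbs(cv2.resize(im,None,fx=f,fy=f,interpolation=ip),alpha=1.3)
        for B,cols in((P,((255,0,255),(255,255,0))),(Q,((0,0,255),(0,255,0)))):
            q=(proj(c,B)-o+.5)*f-.5
            for i,j in E8: cv2.line(im,tuple(np.int32(q[i])),tuple(np.int32(q[j])),cols[0] if i<4 and j<4 else cols[1],1)
        cv2.imwrite(f"pics/f{n}_{c}.png",im)
E
python3 ee.py 6 .0497
```

```text
t 5.45 pos [ 0.4831 -0.064   0.1161] yaw 0.2408 tilt [0.0004 0.    ] F [ 0.3 -0.1 -1.4] open 0.0074 q6 -0.52
```

View pics/f6_top.png

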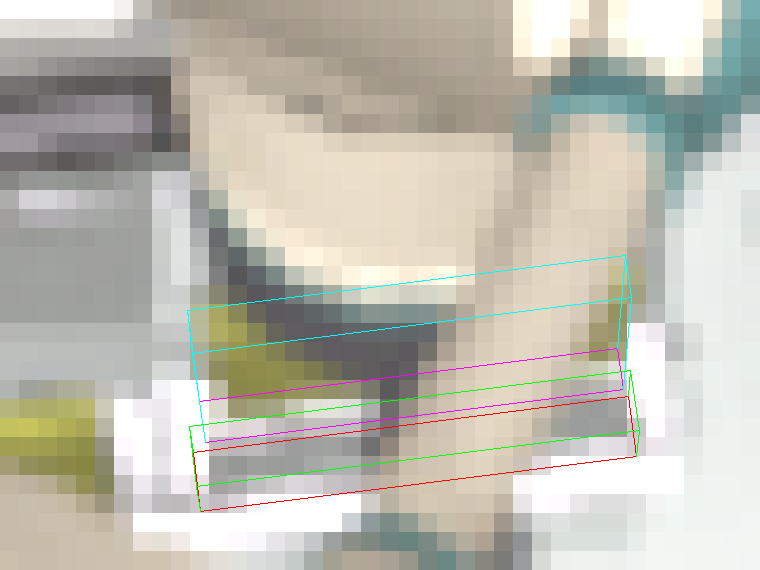

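View pics/f6_side.png

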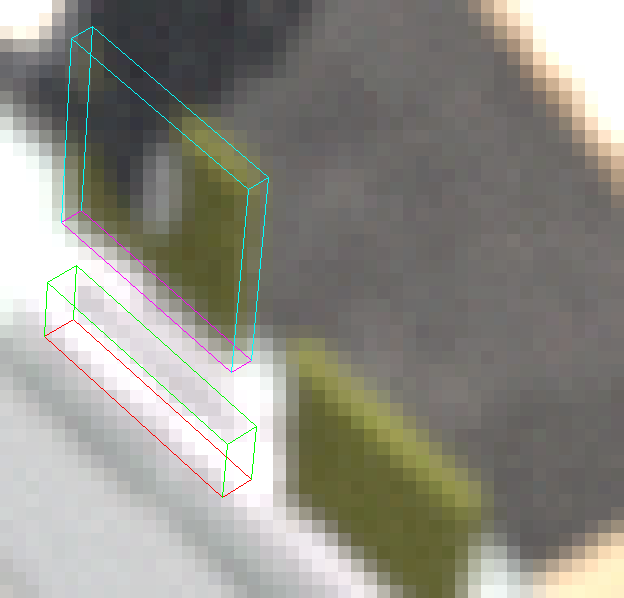

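{"op": "jog_arm", "data": {"deltas": [{"tx":0,"ty":-0.12,"tz":0.8,"roll":0,"jaw":255},{"tx":0,"ty":-0.12,"tz":1.6,"roll":0,"jaw":255},{"tx":0,"ty":-0.12,"tz":2.3,"roll":0,"jaw":255},{"tx":0,"ty":-0.12,"tz":2.9,"roll":0,"jaw":255},{"tx":0,"ty":-0.12,"tz":3.2,"roll":0,"jaw":255},{"tx":0,"ty":-0.12,"tz":3.2,"roll":0,"jaw":255}]}}

```text
clock: 6.15
position: [0.4813, -0.0646, 0.0831]
orientation: [-0.001, 0.617, 0.787, -0.0]
ft_force: [0.2, -0.1, 0.0]
opening: 0.0077
```

```bash
python3 go.py;python3 ee.py 7 .0497
```

```text
t 6.15 pos [ 0.4813 -0.0646  0.0831] yaw 0.2399 tilt [-0.0012  0.0005] F [ 0.2 -0.1  0. ] open 0.0077 q6 -0.52
```

View pics/f7_top.png

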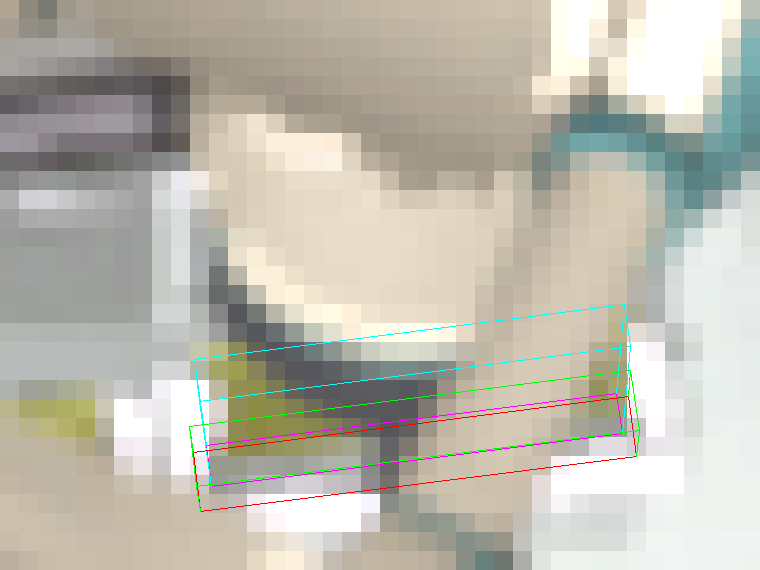

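View pics/f7_side.png

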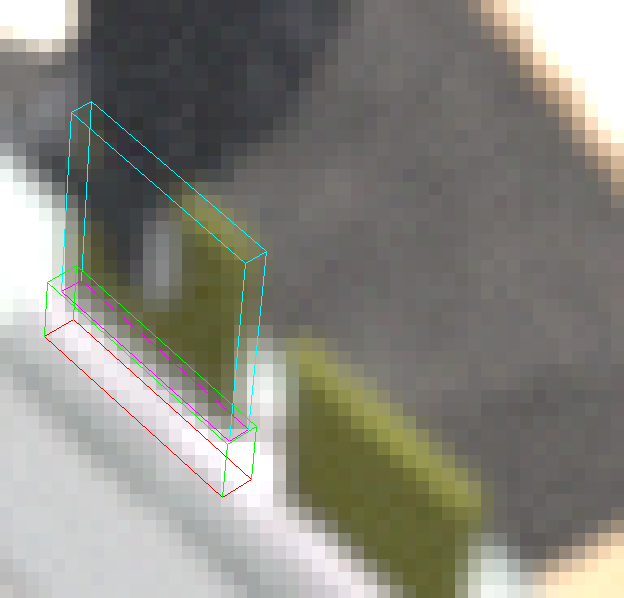

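Gaps to both lips are visible and there is no contact force, so the panel is within the slot mouth. I'll descend further.

{"op": "jog_arm", "data": {"deltas": [{"tx":0,"ty":0,"tz":0.4,"roll":0,"jaw":255},{"tx":0,"ty":0,"tz":0.8,"roll":0,"jaw":255},{"tx":0,"ty":0,"tz":0.8,"roll":0,"jaw":255}]}}

```text
clock: 6.55
position: [0.4812, -0.0645, 0.0753]
orientation: [-0.001, 0.617, 0.787, -0.0]
ft_force: [0.2, 0.2, -1.2]
opening: 0.0076
```

{"op": "jog_arm", "data": {"deltas": [{"tx":0,"ty":0,"tz":0.4,"roll":0,"jaw":255},{"tx":0,"ty":0,"tz":0.8,"roll":0,"jaw":255},{"tx":0,"ty":0,"tz":0.8,"roll":0,"jaw":255}]}}

```text
clock: 6.85
position: [0.4811, -0.0645, 0.0672]
orientation: [-0.001, 0.617, 0.787, -0.0]
ft_force: [-0.5, 0.8, -1.5]
opening: 0.0072
```

{"op": "jog_arm", "data": {"deltas": [{"tx":0,"ty":0,"tz":0.2,"roll":0,"jaw":255},{"tx":0,"ty":0,"tz":0.4,"roll":0,"jaw":255},{"tx":0,"ty":0,"tz":0.6,"roll":0,"jaw":255},{"tx":0,"ty":0,"tz":0.6,"roll":0,"jaw":255}]}}

```text
clock: 7.25
position: [0.4818, -0.0647, 0.0618]
orientation: [0.0, 0.617, 0.787, 0.0]
ft_force: [0.1, -0.1, -0.7]
opening: 0.0078
```

{"op": "jog_arm", "data": {"deltas": [{"tx":0,"ty":0,"tz":0.1,"roll":0,"jaw":255},{"tx":0,"ty":0,"tz":0.2,"roll":0,"jaw":255},{"tx":0,"ty":0,"tz":0.2,"roll":0,"jaw":255}]}}

```text
clock: 7.55
position: [0.4819, -0.0647, 0.0617]
orientation: [0.0, 0.617, 0.787, 0.0]
ft_force: [-3.5, 1.2, 14.2]
opening: 0.0075
```

```bash
python3 go.py;python3 ee.py 8 .0497
```

```text
t 7.55 pos [ 0.4819 -0.0647  0.0617] yaw 0.2400 tilt [ 0.001  -0.0003] F [-3.5  1.2 14.2] open 0.0075 q6 -0.52
```

View pics/f8_side.png

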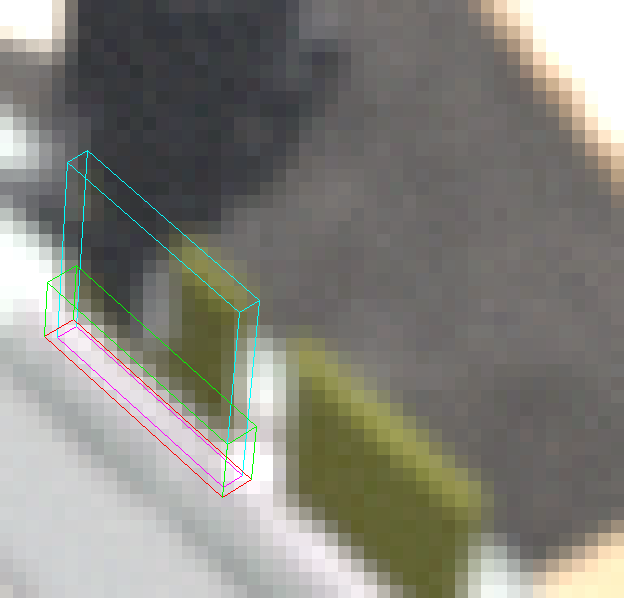

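View pics/f8_top.png

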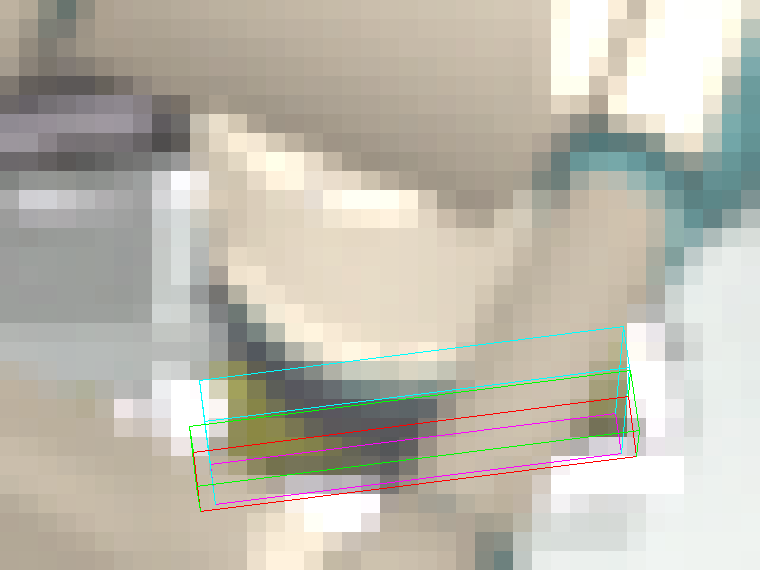

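Floor contact (Fz 14 N) comes exactly at the nominal seated height of 0.0617 m, so the panel is fully down. I'll release it and retreat.

{"op": "jog_arm", "data": {"deltas": [{"tx":0,"ty":0,"tz":0,"roll":0,"jaw":240},{"tx":0,"ty":0,"tz":0,"roll":0,"jaw":200},{"tx":0,"ty":0,"tz":0,"roll":0,"jaw":165},{"tx":0,"ty":0,"tz":0,"roll":0,"jaw":165}]}}

```text
clock: 8.05
position: [0.4815, -0.0646, 0.0596]
orientation: [-0.0, 0.617, 0.787, -0.0]
ft_force: [-0.1, 0.5, -0.6]
opening: 0.0303
```

{"op": "jog_arm", "data": {"deltas": [{"tx":0,"ty":0,"tz":-1,"roll":0,"jaw":165},{"tx":0,"ty":0,"tz":-2.5,"roll":0,"jaw":165},{"tx":0,"ty":0,"tz":-4.5,"roll":0,"jaw":165},{"tx":0,"ty":0,"tz":-7,"roll":0,"jaw":165},{"tx":0,"ty":0,"tz":-9.5,"roll":0,"jaw":165},{"tx":0,"ty":0,"tz":-11,"roll":0,"jaw":165},{"tx":0,"ty":0,"tz":-11,"roll":0,"jaw":165}]}}

```text
clock: 8.75
position: [0.4833, -0.0651, 0.1724]
orientation: [0.003, 0.617, 0.787, 0.001]
ft_force: [0.2, -0.2, -0.5]
opening: 0.0299
```

```bash
python3 go.py;python3 - <<'E'
from h import *
for c,w in(("side",(215,325,155,250)),("top",(197,327,172,247))):
    im=vision.read_camera(c);x0,x1,y0,y1=w;np.save(c+"9.npy",im)
    cv2.imwrite(f"pics/{c}9.png",cv2.resize(im[y0:y1,x0:x1],None,fx=6,fy=6,interpolation=cv2.INTER_CUBIC))
E
```

```text
t 8.75 pos [ 0.4833 -0.0651  0.1724] yaw 0.2400 tilt [ 0.0055 -0.0015] F [ 0.2 -0.2 -0.5] open 0.0299 q6 -0.52
```

View pics/side9.png

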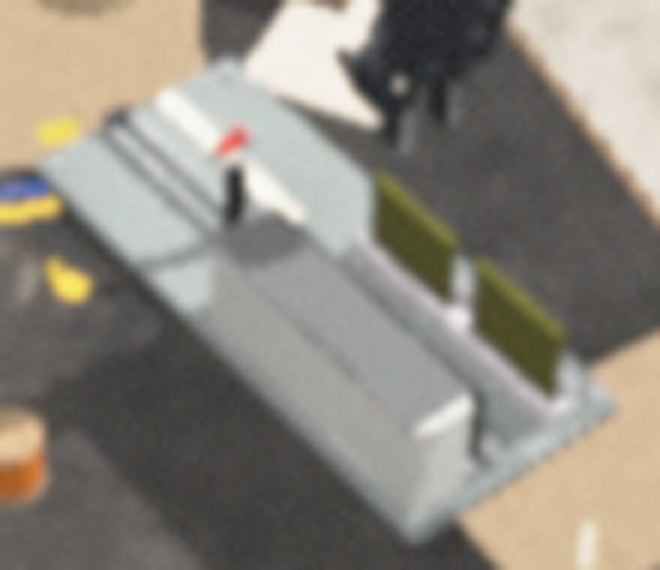

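View pics/top9.png

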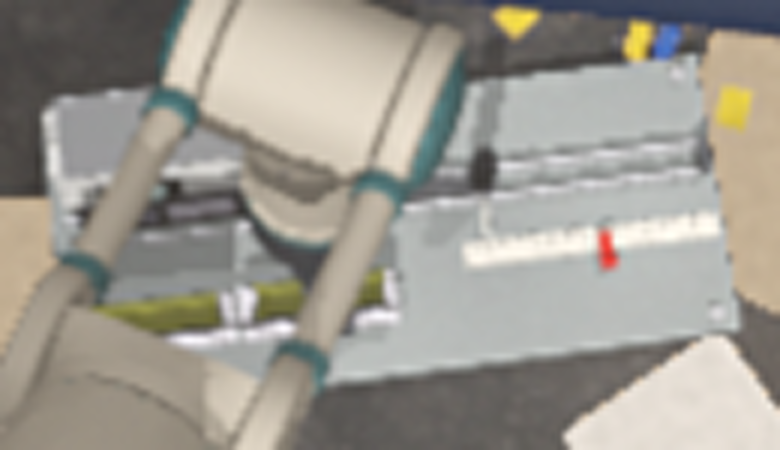

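The olive panel is seated at the same height as and in line with the standard, at (415,235) beside (518,325) zoomed. Next I'll measure the post, pointer and mark in the initial unobstructed pictures.

```bash
python3 - <<'E'
from h import *
th=.2405;R=np.array([[np.cos(th),-np.sin(th)],[np.sin(th),np.cos(th)]]);o=np.array([.5355,-.0925])
def comp(P): return ((P[:,:2]-o)@R*1000).round(1)
for c in("top","side"):
    im=np.load(c+"0.npy");h=cv2.cvtColor(im,cv2.COLOR_BGR2HSV).astype(int)
    x0,x1,y0,y1=(285,310,200,225) if c=="top" else (240,262,168,190)
    sub=h[y0:y1,x0:x1]; red=((sub[...,0]<8)|(sub[...,0]>172))
    w=np.where(red,np.clip(sub[...,1]-90,0,None),0).astype(float)
    yy,xx=np.mgrid[y0:y1,x0:x1];uv=[(w*xx).sum()/w.sum(),(w*yy).sum()/w.sum()]
    print(c,"mark uv",np.round(uv,2),"n",(w>0).sum(),"comp@z.017,.022",comp(onplane(c,[uv],.017)),comp(onplane(c,[uv],.022)))
im=np.load("top0.npy");print(und("top",[[256,192]])[0])
cv2.imwrite("pics/g_t.png",cv2.resize(im[192:220,268:308],None,fx=19,fy=19,interpolation=cv2.INTER_NEAREST))
im=np.load("side0.npy")
cv2.imwrite("pics/g_s.png",cv2.resize(im[170:202,236:276],None,fx=18,fy=18,interpolation=cv2.INTER_NEAREST))
P=np.array([[.021,-.07,.082],[.014,-.07,.012],[-.01,-.07,.015]]);W=np.c_[P[:,:2]@R.T+o,P[:,2]]
print((proj("top",W)-[268,192]+.5)*19,(proj("side",W)-[236,170]+.5)*18)
E
python3 go.py .573 -.157 .17 -1.330
```

```text
top mark uv [297.71 213.39] n 15 comp@z.017,.022 [[ -31. -144.]] [[ -32.1 -143.4]]
side mark uv [253.4  178.11] n 10 comp@z.017,.022 [[ -34.6 -143.5]] [[ -31.5 -139.5]]
[ 0.14724832 -0.11008527  1.68110032]
[[182.01488211 125.55182677]
 [168.00799688 248.77713717]
 [186.15249019 362.4441172 ]] [[327.06715809 239.49895391]
 [351.44741538 437.77534523]
 [432.59907936 382.56248679]]
t 8.85 pos [ 0.4814 -0.0646  0.1698] yaw 0.2400 tilt [0.0002 0.    ] F [0.2 0.8 1.4] open 0.0299 q6 -0.52
tx ty tz cm [-1.115e+01  6.700e+00 -1.000e-02] roll 1.5700
```

View pics/g_t.png

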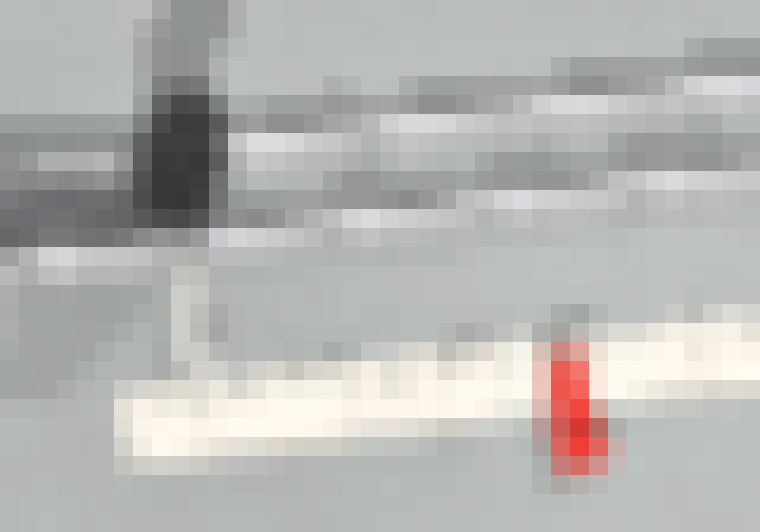

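View pics/g_s.png

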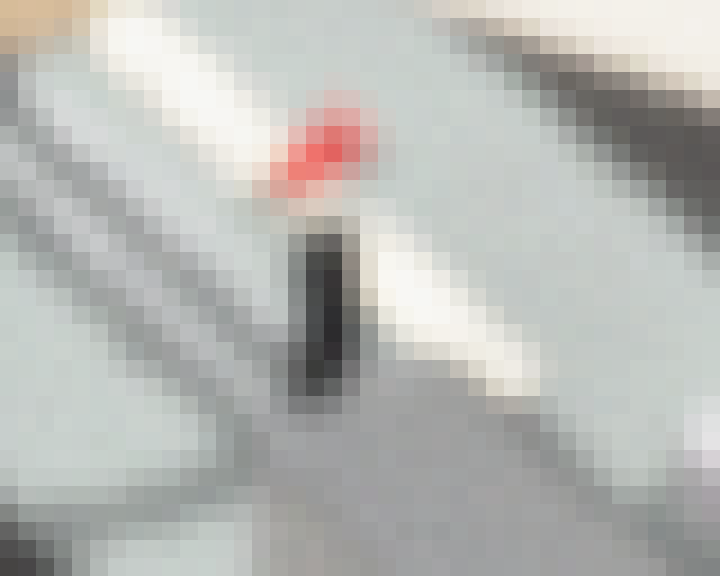

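The top view shows the post at about (180,150) zoomed, the pointer tip at (183,360) and the red mark at (575,410). That makes the pull about 73 mm. I'll move above the post.

{"op": "jog_arm", "data": {"deltas": [{"tx":-1,"ty":0.6,"tz":0,"roll":0.14,"jaw":135},{"tx":-3,"ty":1.6,"tz":0,"roll":0.28,"jaw":135},{"tx":-5,"ty":3,"tz":0,"roll":0.42,"jaw":135},{"tx":-7,"ty":4.2,"tz":0,"roll":0.56,"jaw":135},{"tx":-9,"ty":5.4,"tz":0,"roll":0.7,"jaw":135},{"tx":-10,"ty":6,"tz":0,"roll":0.84,"jaw":135},{"tx":-11,"ty":6.6,"tz":0,"roll":0.98,"jaw":135},{"tx":-11.15,"ty":6.7,"tz":0,"roll":1.12,"jaw":135},{"tx":-11.15,"ty":6.7,"tz":0,"roll":1.26,"jaw":135},{"tx":-11.15,"ty":6.7,"tz":0,"roll":1.4,"jaw":135}]}}

```text
clock: 9.85
position: [0.5723, -0.1569, 0.1678]
orientation: [-0.001, 0.98, 0.201, -0.002]
ft_force: [-0.3, 0.8, -0.4]
opening: 0.0404
```

{"op": "jog_arm", "data": {"deltas": [{"tx":0,"ty":0,"tz":0,"roll":0.13,"jaw":135},{"tx":0,"ty":0,"tz":0,"roll":0.17,"jaw":135},{"tx":0,"ty":0,"tz":0,"roll":0.17,"jaw":135},{"tx":0,"ty":0,"tz":0,"roll":0.17,"jaw":135}]}}

```text
clock: 10.25
position: [0.5726, -0.1568, 0.1686]
orientation: [-0.001, 0.993, 0.121, -0.001]
ft_force: [0.7, -0.9, -1.0]
opening: 0.0404
```

```bash
python3 go.py .573 -.157 .11 -1.330;python3 - <<'E'
from h import *
for c,w in(("side",(215,325,140,235)),("top",(227,327,162,237))):
    im=vision.read_camera(c);x0,x1,y0,y1=w;np.save(c+"10.npy",im)
    cv2.imwrite(f"pics/{c}10.png",cv2.resize(im[y0:y1,x0:x1],None,fx=7,fy=7,interpolation=cv2.INTER_CUBIC))
E
```

```text
t 10.25 pos [ 0.5726 -0.1568  0.1686] yaw -1.3291 tilt [-0.0021  0.0009] F [ 0.7 -0.9 -1. ] open 0.0404 q6 0.94
tx ty tz cm [0.04 0.04 5.86] roll 0.0009
```

View pics/side10.png

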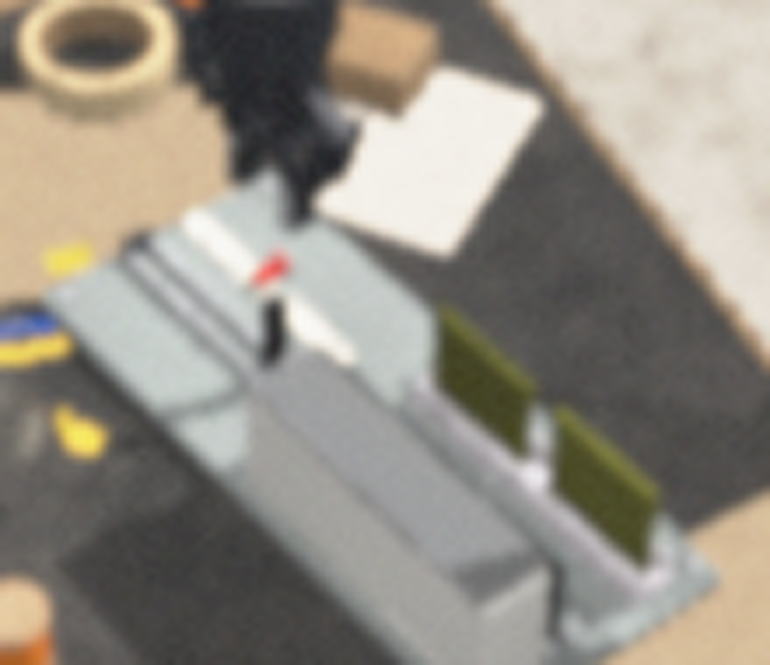

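View pics/top10.png

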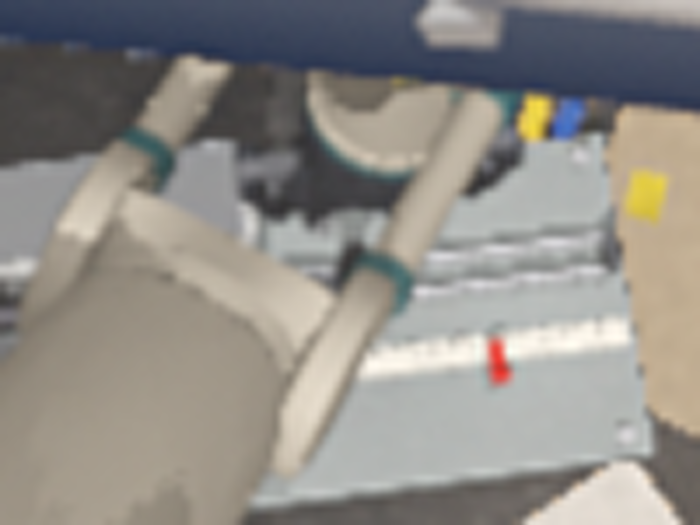

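The gripper is above the post, in free space with wide clearance. I'll descend with the jaws straddling the post along the track.

{"op": "jog_arm", "data": {"deltas": [{"tx":0,"ty":0,"tz":2,"roll":0,"jaw":135},{"tx":0,"ty":0,"tz":4,"roll":0,"jaw":135},{"tx":0,"ty":0,"tz":6,"roll":0,"jaw":135},{"tx":0,"ty":0,"tz":7.5,"roll":0,"jaw":135},{"tx":0,"ty":0,"tz":8,"roll":0,"jaw":135},{"tx":0,"ty":0,"tz":8,"roll":0,"jaw":135}]}}

```text
clock: 10.95
position: [0.5728, -0.1568, 0.0891]
orientation: [-0.0, 0.993, 0.12, -0.001]
ft_force: [0.4, -0.2, 0.7]
opening: 0.0404
```

```bash
python3 go.py .573 -.157 .056 -1.330;python3 - <<'E'
from h import *
for c,w in(("side",(215,295,150,220)),("top",(267,317,182,222))):
    im=vision.read_camera(c);x0,x1,y0,y1=w
    cv2.imwrite(f"pics/{c}11.png",cv2.resize(im[y0:y1,x0:x1],None,fx=8,fy=8,interpolation=cv2.INTER_CUBIC))
E
```

```text
t 10.95 pos [ 0.5728 -0.1568  0.0891] yaw -1.3297 tilt [-0.0015  0.0007] F [ 0.4 -0.2  0.7] open 0.0404 q6 0.95
tx ty tz cm [0.02 0.03 3.31] roll 0.0003
```

View pics/side11.png

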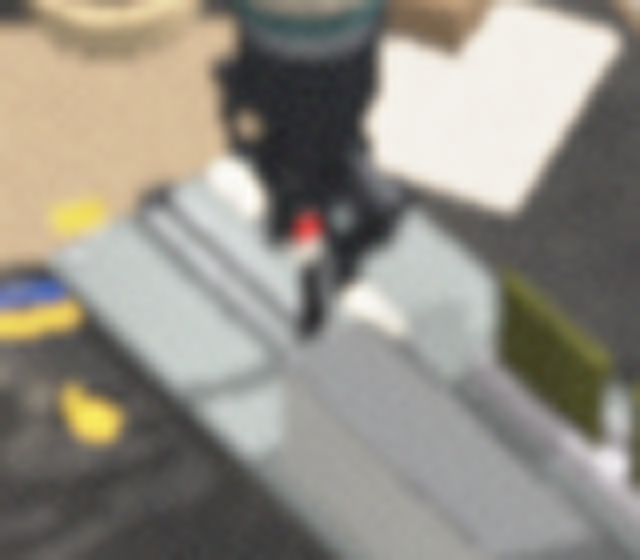

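View pics/top11.png

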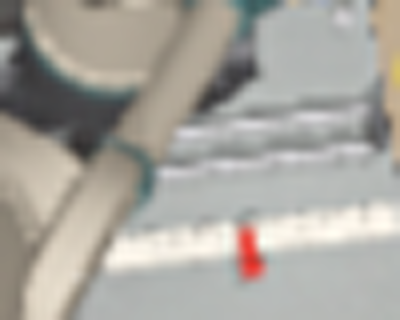

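The side view shows one finger on each side of the post at about (313,300). I'll go down and close.

{"op": "jog_arm", "data": {"deltas": [{"tx":0,"ty":0,"tz":1,"roll":0,"jaw":135},{"tx":0,"ty":0,"tz":2,"roll":0,"jaw":135},{"tx":0,"ty":0,"tz":3,"roll":0,"jaw":135},{"tx":0,"ty":0,"tz":3.3,"roll":0,"jaw":135},{"tx":0,"ty":0,"tz":3.3,"roll":0,"jaw":160},{"tx":0,"ty":0,"tz":3.3,"roll":0,"jaw":190},{"tx":0,"ty":0,"tz":3.3,"roll":0,"jaw":255},{"tx":0,"ty":0,"tz":3.3,"roll":0,"jaw":255},{"tx":0,"ty":0,"tz":3.3,"roll":0,"jaw":255},{"tx":0,"ty":0,"tz":3.3,"roll":0,"jaw":255}], "newtons": 60}}

```text
clock: 12.05
position: [0.5733, -0.1565, 0.0571]
orientation: [-0.0, 0.993, 0.12, 0.0]
ft_force: [-0.9, 4.2, 1.9]
opening: 0.0133
```

```bash
python3 go.py
```

```text
t 12.05 pos [ 0.5733 -0.1565  0.0571] yaw -1.3302 tilt [0.0004 0.0008] F [-0.9  4.2  1.9] open 0.0133 q6 0.95
```

The post is gripped, with a spring force of about 4 N. I'll pull out along +ty.

{"op": "jog_arm", "data": {"deltas": [{"tx":0,"ty":0.8,"tz":0,"roll":0,"jaw":255},{"tx":0,"ty":1.6,"tz":0,"roll":0,"jaw":255},{"tx":0,"ty":2.6,"tz":0,"roll":0,"jaw":255},{"tx":0,"ty":3.6,"tz":0,"roll":0,"jaw":255},{"tx":0,"ty":4.6,"tz":0,"roll":0,"jaw":255},{"tx":0,"ty":5.6,"tz":0,"roll":0,"jaw":255},{"tx":0,"ty":6.4,"tz":0,"roll":0,"jaw":255},{"tx":0,"ty":7,"tz":0,"roll":0,"jaw":255},{"tx":0,"ty":7,"tz":0,"roll":0,"jaw":255},{"tx":0,"ty":7,"tz":0,"roll":0,"jaw":255}]}}

```text
clock: 13.05
position: [0.5898, -0.2248, 0.0571]
orientation: [-0.001, 0.993, 0.12, 0.0]
ft_force: [-0.4, 4.9, 4.8]
opening: 0.0133
```

```bash
python3 go.py;python3 - <<'E'
from h import *
for c,w in(("side",(236,281,165,205)),("top",(272,317,192,224))):
    im=vision.read_camera(c);x0,x1,y0,y1=w;np.save(c+"12.npy",im)
    cv2.imwrite(f"pics/{c}12.png",cv2.resize(im[y0:y1,x0:x1],None,fx=14,fy=14,interpolation=cv2.INTER_CUBIC))
    cv2.imwrite(f"pics/{c}12w.png",cv2.resize(im[140:250,200:330],None,fx=5,fy=5,interpolation=cv2.INTER_CUBIC))
E
```

```text
t 13.05 pos [ 0.5898 -0.2248  0.0571] yaw -1.3309 tilt [-0.0002  0.0016] F [-0.4  4.9  4.8] open 0.0133 q6 0.85
```

View pics/side12.png

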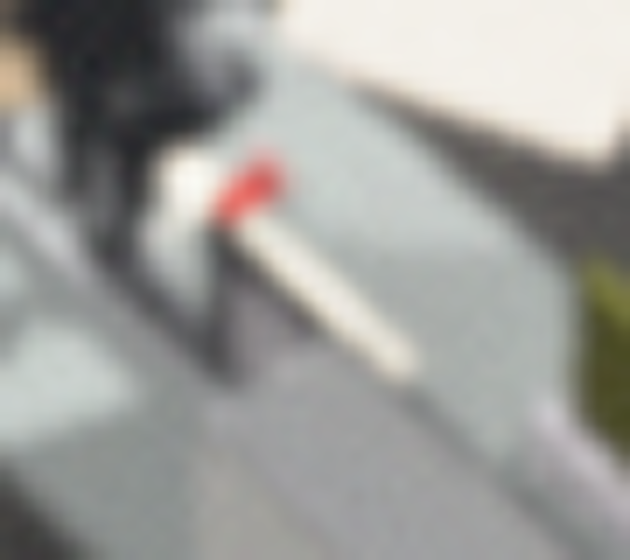

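View pics/top12.png

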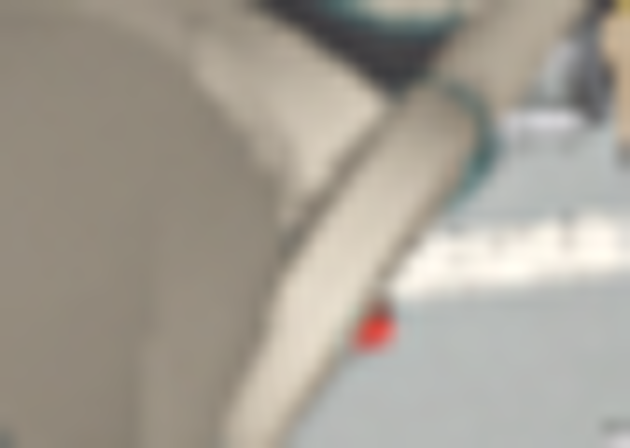

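View pics/side12w.png

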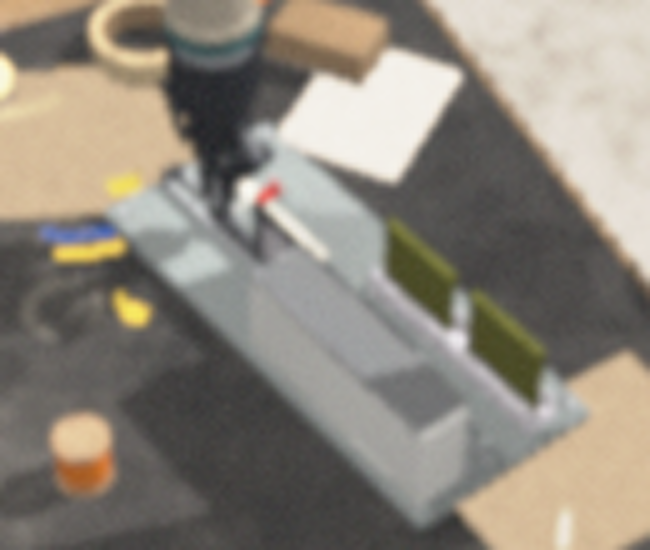

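The top view is now blocked by the forearm at about (330,250). The side view shows the mark at (250,188) zoomed, with the pointer region in front of the post near (170,240). I'll measure pointer and mark more precisely from the home picture and from this one.

```bash
python3 - <<'E'
from h import *
th=.2405;R=np.array([[np.cos(th),-np.sin(th)],[np.sin(th),np.cos(th)]]);o=np.array([.5355,-.0925])
def comp(P): return ((P[:,:2]-o)@R*1000).round(1)
def W(x,y,z): return np.r_[R@[x,y]+o,z]
im=np.load("top0.npy").astype(int)
print("brightness rows 205..213 cols 273..284");print(im[205:214,273:285].sum(2)//3)
h=cv2.cvtColor(np.load("top0.npy"),cv2.COLOR_BGR2HSV).astype(int)
red=im[...,2]-im[...,1];print("red");print(red[208:220,293:304])
# post dark
print("post");print((im.sum(2)//3)[195:207,272:284])
for y in(-.07,-.14,-.145): print(y,proj("top",[W(-.01,y,.015),W(-.02,y,.02)]).round(2).tolist(),proj("side",[W(-.01,y,.015),W(-.02,y,.02)]).round(2).tolist())
s=np.load("side12.npy");cv2.imwrite("pics/h_s.png",cv2.resize(s[168:196,238:266],None,fx=21,fy=21,interpolation=cv2.INTER_NEAREST))
E
```

```text
brightness rows 205..213 cols 273..284
[[198 196 193 180 177 176 187 187 186 184 179 179]
 [180 181 177 172 191 188 177 176 177 179 179 181]
 [160 162 163 173 203 196 179 180 181 182 183 182]
 [160 162 170 173 203 188 170 180 181 181 183 183]
 [163 170 177 173 203 185 165 178 180 179 180 182]
 [171 178 178 170 202 202 182 178 180 180 178 180]
 [178 180 178 170 184 205 205 194 204 209 196 210]
 [181 199 209 212 216 217 229 213 226 240 237 241]
 [183 223 239 234 237 228 238 241 243 246 247 248]]
red
[[ -3  -5  -5  -5  -6  -6  -5  -4  -4  -3  -1]
 [ -2  -3  -2  -3   1   3   1   2   3   4   6]
 [  4   3   2  19  66  59  12   3   5   5   6]
 [  6   4   2  41 139 124  16   2   5   5   6]
 [  5   4   0  37 150 144  15   0   4   5   4]
 [  6   4  -1  30 137 169  41  -4  -3  -1  -1]
 [  0  -1  -5  26 115 158  79   0  -8  -5  -4]
 [ -3  -4  -8  10 118 177 124  22  -7  -6  -4]
 [ -3  -3  -7  -4  71 102  61   7  -6  -4  -5]
 [ -4  -4  -5  -6   6   8   2  -4  -6  -3  -3]
 [ -4  -4  -5  -6  -6  -6  -4  -4  -4  -3  -2]
 [ -4  -4  -3  -4  -4  -3  -3  -3  -4  -3  -3]]
post
[[184 185 186 165 145 143 145 175 189 188 188 187]
 [185 186 188 167 128 114 119 168 190 189 189 188]
 [186 187 189 157  99  74  77 125 172 170 159 158]
 [157 158 160 127  74  60  61  89 149 158 143 142]
 [142 145 135  96  62  63  63 105 198 222 219 213]
 [174 180 151  91  58  60  57  91 178 200 195 188]
 [140 147 126  80  57  57  60 112 169 184 181 179]
 [110 110 103  77  56  54  63 115 150 157 157 158]
 [107 103 101  88  76  73  83 126 143 138 148 164]
 [113 113 120 136 146 140 153 202 212 206 201 195]
 [200 198 196 193 180 177 176 187 187 186 184 179]
 [181 180 181 177 172 191 188 177 176 177 179 179]]
-0.07 [[277.3, 210.58], [277.75, 212.86]] [[259.53, 190.75], [261.41, 188.87]]
-0.14 [[295.74, 208.22], [296.27, 210.49]] [[249.37, 181.39], [251.21, 179.55]]
-0.145 [[297.05, 208.05], [297.59, 210.32]] [[248.66, 180.74], [250.5, 178.9]]
```

View pics/h_s.png

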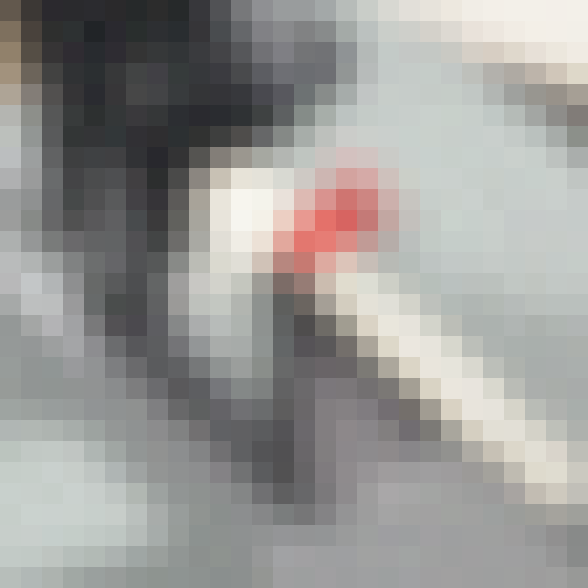

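{"op": "jog_arm", "data": {"deltas": [{"tx":0,"ty":0.1,"tz":0,"roll":0,"jaw":255},{"tx":0,"ty":0.2,"tz":0,"roll":0,"jaw":255},{"tx":0,"ty":0.2,"tz":0,"roll":0,"jaw":255},{"tx":0,"ty":0.2,"tz":0,"roll":0,"jaw":255}]}}

```text
clock: 13.55
position: [0.5902, -0.2264, 0.0571]
orientation: [-0.001, 0.993, 0.12, -0.0]
ft_force: [-1.2, 6.3, 5.3]
opening: 0.0131
```

```bash
python3 go.py;python3 - <<'E'
from h import *
th=.2405;R=np.array([[np.cos(th),-np.sin(th)],[np.sin(th),np.cos(th)]]);o=np.array([.5355,-.0925])
def comp(P): return ((P[:,:2]-o)@R*1000).round(1)
def W(x,y,z): return np.r_[R@[x,y]+o,z]
p=manip.observe()["position"];print("TCP comp",comp(p[None]))
print("pointer home",comp(onplane("top",[[277.35,208.2]],.015)),"mark",comp(onplane("top",[[297.66,213]],.017)),comp(onplane("top",[[297.66,213]],.021)))
print("post top",comp(onplane("top",[[277.3,198]],.082)))
ims=[vision.read_camera("side").astype(float) for _ in range(6)]
s=np.mean(ims,0);np.save("side13.npy",s)
y=comp(p[None])[0,1]/1000
o2=[240,170];f=26
im=cv2.resize(s[170:196,240:268].astype(np.uint8),None,fx=f,fy=f,interpolation=cv2.INTER_CUBIC)
def ln(a,b,c):
    q=np.int32((proj("side",[a,b])-o2+.5)*f-.5);cv2.line(im,tuple(q[0]),tuple(q[1]),c,1)
ln(W(.014,y,.014),W(-.012,y,.014),(255,0,255))
ln(W(.014,-.143,.014),W(-.04,-.143,.014),(0,255,255))
ln(W(-.012,-.143,.022),W(-.04,-.143,.022),(0,255,0))
cv2.imwrite("pics/i_s.png",im)
cv2.imwrite("pics/i_s0.png",cv2.resize(s[170:196,240:268].astype(np.uint8),None,fx=f,fy=f,interpolation=cv2.INTER_NEAREST))
E
```

```text
t 13.55 pos [ 0.5902 -0.2264  0.0571] yaw -1.3306 tilt [-0.0003  0.0018] F [-1.2  6.3  5.3] open 0.0131 q6 0.85
TCP comp [[  21.3 -143.1]]
pointer home [[ -1.  -71.5]] mark [[ -29.5 -144.1]] [[ -30.4 -143.5]]
post top [[ 21.3 -70.8]]
```

View pics/i_s.png

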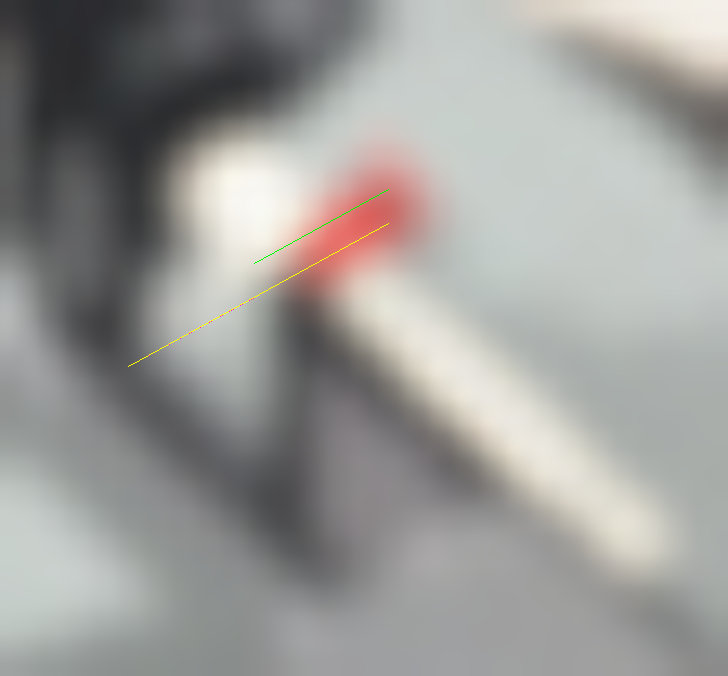

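View pics/i_s0.png

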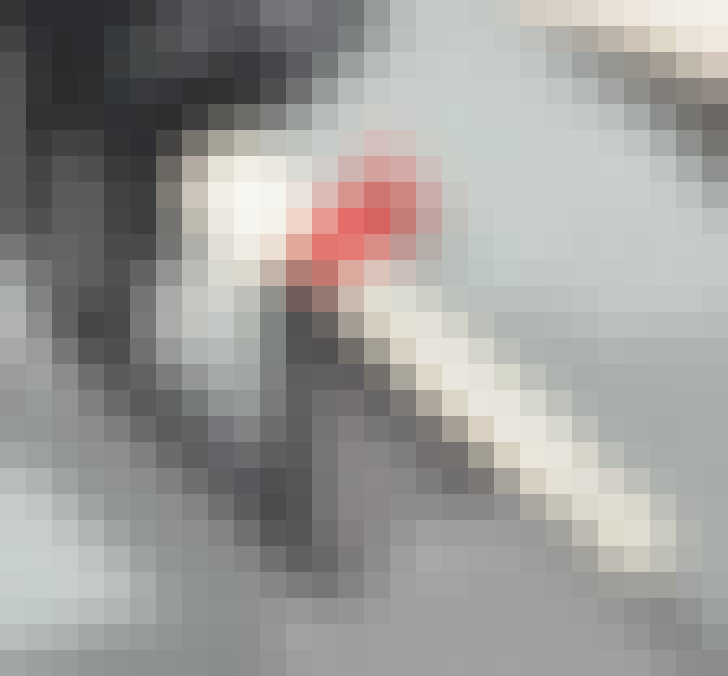

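```bash
python3 - <<'E'
from h import *
a=np.load("side0.npy").astype(float).sum(2)/3;b=np.load("side13.npy").sum(2)/3
print("cols 242..255 rows 176..190 now");print(b[176:191,242:256].astype(int))
print("home");print(a[176:191,242:256].astype(int))
d=b-a
cv2.imwrite("pics/j.png",cv2.resize(np.clip(128+d[166:196,236:270]*1.2,0,255).astype(np.uint8),None,fx=20,fy=20,interpolation=cv2.INTER_NEAREST))
E
```

```text
cols 242..255 rows 176..190 now
[[ 84  79  59  55 104 170 222 235 230 217 204 187 177 183]
 [ 91  91  66  62 120 194 236 245 242 226 196 169 147 156]
 [ 94  93  70  62 114 183 229 243 240 216 176 147 136 147]
 [101  96  76  74 116 172 219 233 224 183 152 155 164 164]
 [102  94  80  99 146 185 213 213 182 139 141 182 200 193]
 [ 97  83  78 116 170 195 206 189 143  99 127 188 218 216]
 [ 98  71  74 119 170 192 196 179 129  81 100 156 203 222]
 [120  87  80 112 152 177 183 172 128  84  82 109 157 206]
 [141 111  92  99 124 150 167 163 128  95  96  96 112 163]
 [147 129 106  92  98 122 145 150 122  98 111 113 103 121]
 [145 140 127 106  92 100 120 129 110  96 117 128 120 112]
 [148 144 141 128 107  95 101 107  94  91 119 133 134 127]
 [160 148 145 140 129 111  98  90  80  87 118 134 137 136]
 [179 161 148 144 141 132 112  93  77  85 116 134 137 141]
 [193 178 161 148 144 141 131 112  89  86 110 128 138 149]]
home
[[208 207 213 229 241 245 245 242 234 220 205 190 181 186]
 [213 208 208 213 223 238 243 244 241 227 199 172 152 163]
 [211 212 211 208 210 223 234 241 238 217 180 153 140 154]
 [205 211 212 211 207 213 225 231 223 189 162 162 171 174]
 [182 203 213 214 210 209 215 213 196 179 177 194 201 198]
 [165 184 201 211 212 210 203 196 187 186 195 204 203 203]
 [168 164 184 201 211 213 206 198 193 195 183 168 161 185]
 [184 166 165 182 199 208 209 207 199 189 154 112 100 155]
 [190 181 169 167 175 192 205 209 205 187 137  76  66 136]
 [180 189 185 167 159 171 190 202 205 188 132  70  54 128]
 [164 180 190 181 165 158 169 189 203 193 138  75  52 115]
 [161 160 177 187 181 167 156 169 191 192 143  76  46  98]
 [168 154 158 177 188 182 162 157 167 170 132  73  44  91]
 [182 162 154 158 175 185 180 161 154 144 109  65  50  96]
 [195 182 171 159 160 170 180 177 162 136  98  59  67 114]]
```

View pics/j.png

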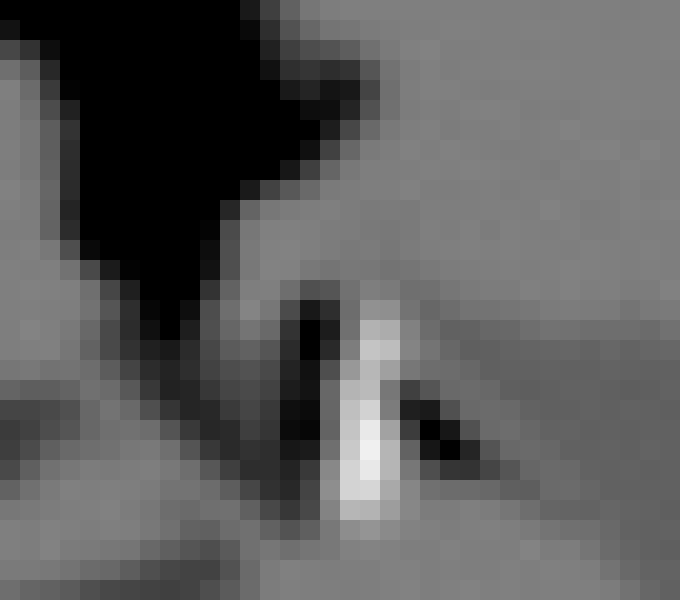

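The pointer can't be made out in the side view (white on light grey beside the finger) and the top view is blocked. I'll find the slide's home stop by touch instead. Easing it back until the force reverses gives a zero in robot coordinates, and then I'll pull out the distance measured in the top picture. First I'll refine that distance over several frames.

```bash
python3 - <<'E'
from h import *
th=.2405;R=np.array([[np.cos(th),-np.sin(th)],[np.sin(th),np.cos(th)]]);o=np.array([.5355,-.0925])
def comp(P): return ((P[:,:2]-o)@R*1000).round(2)
for k in("0","5","9"):
    im=np.load(f"top{k}.npy").astype(float)
    w=np.clip(im[208:219,294:303,2]-im[208:219,294:303,1]-10,0,None);yy,xx=np.mgrid[208:219,294:303]
    m=[(w*xx).sum()/w.sum(),(w*yy).sum()/w.sum()]
    g=im.sum(2)/3;sub=g[206:210,275:281];bg=(sub[:,1:2]*.5+sub[:,4:5]*.5)
    w2=np.clip(sub-np.maximum(bg,0)-3,0,None);yy,xx=np.mgrid[206:210,275:281]
    w2[:,[0,1,4,5]]=0
    p=[(w2*xx).sum()/w2.sum(),(w2*yy).sum()/w2.sum()]
    M=comp(onplane("top",[m],.020));P=comp(onplane("top",[p],.015));print(k,np.round(m,2),np.round(p,2),M,P,"d",P[0,1]-M[0,1])
E
```

```text
0 [297.68 213.27] [277.36 207.7 ] [[ -31.21 -143.6 ]] [[  0.94 -71.81]] d 71.78999999999999
5 [297.69 213.27] [277.36 207.7 ] [[ -31.2  -143.61]] [[  0.94 -71.81]] d 71.80000000000001
9 [297.68 213.27] [277.35 207.69] [[ -31.21 -143.61]] [[  0.95 -71.78]] d 71.83000000000001
```

{"op": "jog_arm", "data": {"deltas": [{"tx":0,"ty":-1,"tz":0,"roll":0,"jaw":255},{"tx":0,"ty":-2,"tz":0,"roll":0,"jaw":255},{"tx":0,"ty":-3,"tz":0,"roll":0,"jaw":255},{"tx":0,"ty":-4,"tz":0,"roll":0,"jaw":255},{"tx":0,"ty":-5,"tz":0,"roll":0,"jaw":255},{"tx":0,"ty":-6,"tz":0,"roll":0,"jaw":255},{"tx":0,"ty":-6.6,"tz":0,"roll":0,"jaw":255},{"tx":0,"ty":-6.9,"tz":0,"roll":0,"jaw":255},{"tx":0,"ty":-6.9,"tz":0,"roll":0,"jaw":255},{"tx":0,"ty":-6.9,"tz":0,"roll":0,"jaw":255}]}}

```text
clock: 14.85
position: [0.5741, -0.1598, 0.0571]
orientation: [0.0, 0.993, 0.12, 0.0]
ft_force: [-1.5, 2.6, 5.7]
opening: 0.0132
```

```bash
cat > fy.py <<'E'
from h import *
th=.2405;R=np.array([[np.cos(th),-np.sin(th)],[np.sin(th),np.cos(th)]]);o=np.array([.5355,-.0925])
s=manip.observe();print("t %.2f"%s["clock"],"comp xy mm",(R.T@(s["position"][:2]-o)*1000).round(2),"F comp",(R.T@s["ft_force"][:2]).round(2),"z",s["position"][2].round(4),s["ft_force"][2].round(1))
E
python3 fy.py
```

```text
t 14.85 comp xy mm [ 21.46 -74.52] F comp [-0.8  2.9] z 0.0571 5.7
```

{"op": "jog_arm", "data": {"deltas": [{"tx":0,"ty":-0.1,"tz":0,"roll":0,"jaw":255},{"tx":0,"ty":-0.2,"tz":0,"roll":0,"jaw":255},{"tx":0,"ty":-0.2,"tz":0,"roll":0,"jaw":255}]}}

```text
clock: 15.15
position: [0.5737, -0.1581, 0.0571]
orientation: [0.0, 0.993, 0.12, 0.0]
ft_force: [-0.5, 3.6, 6.2]
opening: 0.0131
```

```bash
python3 fy.py
```

```text
t 15.15 comp xy mm [ 21.47 -72.78] F comp [0.35 3.64] z 0.0571 6.2
```

{"op": "jog_arm", "data": {"deltas": [{"tx":0,"ty":-0.1,"tz":0,"roll":0,"jaw":255},{"tx":0,"ty":-0.1,"tz":0,"roll":0,"jaw":255}]}}

```text
clock: 15.35
position: [0.5735, -0.1572, 0.0571]
orientation: [0.0, 0.993, 0.12, 0.0]
ft_force: [0.2, 3.6, 5.4]
opening: 0.0133
```

```bash
python3 fy.py
```

```text
t 15.35 comp xy mm [ 21.46 -71.84] F comp [0.99 3.41] z 0.0571 5.4
```

{"op": "jog_arm", "data": {"deltas": [{"tx":0,"ty":-0.1,"tz":0,"roll":0,"jaw":255},{"tx":0,"ty":-0.1,"tz":0,"roll":0,"jaw":255}]}}

```text
clock: 15.55
position: [0.5732, -0.1562, 0.0571]
orientation: [0.0, 0.993, 0.12, 0.0]
ft_force: [-0.6, 3.4, 5.8]
opening: 0.0133
```

```bash
python3 fy.py
```

```text
t 15.55 comp xy mm [ 21.45 -70.87] F comp [0.21 3.41] z 0.0571 5.8
```

{"op": "jog_arm", "data": {"deltas": [{"tx":0,"ty":-0.1,"tz":0,"roll":0,"jaw":255},{"tx":0,"ty":-0.1,"tz":0,"roll":0,"jaw":255}]}}

```text
clock: 15.75
position: [0.5731, -0.1555, 0.0571]
orientation: [0.001, 0.993, 0.12, 0.0]
ft_force: [-1.2, 2.9, 5.8]
opening: 0.0131
```

```bash
python3 fy.py
```

```text
t 15.75 comp xy mm [ 21.48 -70.13] F comp [-0.42  3.11] z 0.0571 5.8
```

{"op": "jog_arm", "data": {"deltas": [{"tx":0,"ty":-0.1,"tz":0,"roll":0,"jaw":255},{"tx":0,"ty":-0.1,"tz":0,"roll":0,"jaw":255}]}}

```text
clock: 15.95
position: [0.5731, -0.1554, 0.0571]
orientation: [0.001, 0.993, 0.12, 0.001]
ft_force: [0.2, -2.5, 4.8]
opening: 0.0133
```

```bash
python3 fy.py
```

```text
t 15.95 comp xy mm [ 21.49 -70.07] F comp [-0.41 -2.51] z 0.0571 4.8
```

The force reversal puts the home stop at TCP y = -70.1 mm in comparator coordinates. With the measured pull of about 72.1 mm, the target is y = -142.2.

{"op": "jog_arm", "data": {"deltas": [{"tx":0,"ty":0.8,"tz":0,"roll":0,"jaw":255},{"tx":0,"ty":1.6,"tz":0,"roll":0,"jaw":255},{"tx":0,"ty":2.6,"tz":0,"roll":0,"jaw":255},{"tx":0,"ty":3.6,"tz":0,"roll":0,"jaw":255},{"tx":0,"ty":4.6,"tz":0,"roll":0,"jaw":255},{"tx":0,"ty":5.6,"tz":0,"roll":0,"jaw":255},{"tx":0,"ty":6.5,"tz":0,"roll":0,"jaw":255},{"tx":0,"ty":7.1,"tz":0,"roll":0,"jaw":255},{"tx":0,"ty":7.3,"tz":0,"roll":0,"jaw":255},{"tx":0,"ty":7.3,"tz":0,"roll":0,"jaw":255}]}}

```text
clock: 16.95
position: [0.5896, -0.2238, 0.0571]
orientation: [-0.001, 0.993, 0.12, -0.0]
ft_force: [-0.6, 5.4, 7.7]
opening: 0.0131
```

```bash
python3 fy.py
```

```text
t 16.95 comp xy mm [  21.29 -140.42] F comp [0.66 5.39] z 0.0571 7.7
```

{"op": "jog_arm", "data": {"deltas": [{"tx":0,"ty":0,"tz":0,"roll":0,"jaw":255},{"tx":0,"ty":0,"tz":0,"roll":0,"jaw":255},{"tx":0,"ty":0,"tz":0,"roll":0,"jaw":255}]}}

```text
clock: 17.25
position: [0.5895, -0.2234, 0.0571]
orientation: [-0.001, 0.993, 0.12, -0.0]
ft_force: [-1.4, 6.7, 8.0]
opening: 0.0132
```

```bash
python3 fy.py; python3 fy.py
```

```text
t 17.25 comp xy mm [  21.28 -140.01] F comp [0.23 6.79] z 0.0571 8.0
t 17.25 comp xy mm [  21.28 -140.01] F comp [0.23 6.79] z 0.0571 8.0
```

{"op": "jog_arm", "data": {"deltas": [{"tx":0,"ty":0.11,"tz":0,"roll":0,"jaw":255},{"tx":0,"ty":0.22,"tz":0,"roll":0,"jaw":255},{"tx":0,"ty":0.22,"tz":0,"roll":0,"jaw":255},{"tx":0,"ty":0.22,"tz":0,"roll":0,"jaw":255}]}}

```text
clock: 17.65
position: [0.59, -0.2255, 0.0571]
orientation: [-0.001, 0.993, 0.12, -0.0]
ft_force: [-1.3, 7.0, 7.6]
opening: 0.0133
```

```bash
python3 fy.py; python3 - <<'E'
from h import *
im=vision.read_camera("side")
cv2.imwrite("pics/fin_s.png",cv2.resize(im[140:330,200:390],None,fx=3.1,fy=3.1,interpolation=cv2.INTER_CUBIC))
t=vision.read_camera("top")
cv2.imwrite("pics/fin_t.png",cv2.resize(t[160:250,100:340],None,fx=3.3,fy=3.3,interpolation=cv2.INTER_CUBIC))
E
python3 fy.py
```

```text
t 17.65 comp xy mm [  21.26 -142.12] F comp [0.35 7.08] z 0.0571 7.6
t 17.75 comp xy mm [  21.28 -142.15] F comp [0.27 6.7 ] z 0.0571 8.0
```

View pics/fin_s.png

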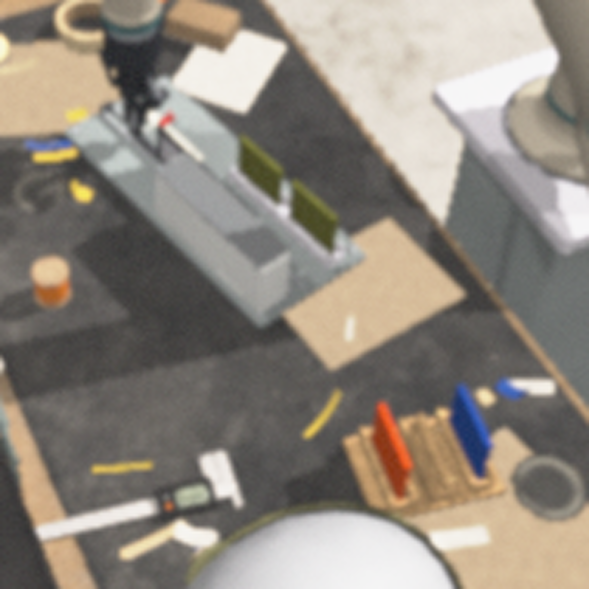

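View pics/fin_t.png

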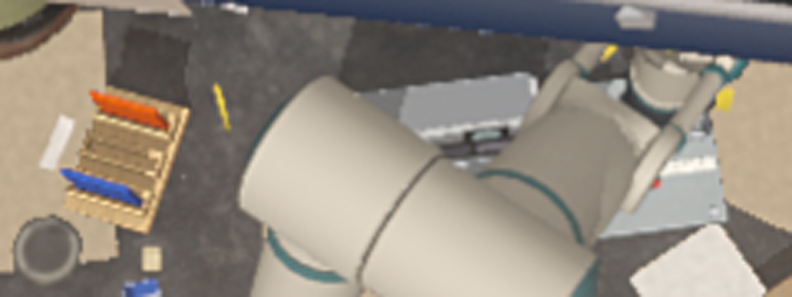

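The side view shows the olive panel seated next to the standard at (262,170), the orange and blue panels still in the block, and the gripper holding the post by the red mark at (165,122). The spring force of 6.7–7.1 N fits a 72 mm pull, which should give 6.6 N. I'll hand the job in.

```bash
python3 -c "
from plant import manip
print(manip.close_job())"
```

```text
the job is handed in; nothing more can be done
None
```

The job is handed in: the olive panel stands in the comparator's empty slot, and the gripper is holding the filter slide's post out at the red mark. I could not see the pointer on the mark directly, so its position rests on measurement. The clock stood at about 17.8 s of the 48 s allowed.

- **Panel:** I took it from the middle slot of the drying block and lowered it until it touched the slot floor, at exactly the expected seated height. After letting go, the pictures showed it upright, level and in line with the olive standard.
- **Slide:** I gripped the post and pulled it out about 70 mm. I then eased it back to its home stop to get an exact zero, and pulled it out again by the distance measured in the first top picture. It ended 72.0 mm from home, against a target of 72.1 mm, and is still gripped at 60 N.
- **Pointer check:** At the end the forearm blocked the top view, and the side view could not separate the white pointer from its surroundings. The estimates of the pull ranged from 71.8 to 72.8 mm, so the pointer should be within about 1 mm of the mark's centre. The spring force I read, 6.7–7.1 N, fits the 6.6 N expected at that distance.
- **Camera disagreements:** The two cameras differed by about 1–2 mm along the comparator. The top camera was also 1–1.5 mm off the robot at the slide's home position. That is why I took the zero by touch.
- **Everything else:** The orange and blue panels still stand in the block in both final pictures. The highest force I saw was about 14 N, when the panel was pressed to the floor. I did not measure the loose bystander items again.

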